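# Pack and close the sample cooler

## Robot

A 6-joint arm with a two-finger parallel gripper is mounted at the origin on the work surface. World frame = base frame: x ahead of the robot, y to its left, z up, the work surface at z = 0. Lengths are in m, angles in rad, forces in N, time in s.
With the tool pointing down it reaches from about 0.25 to 0.8 m from the base axis. Payload 8.5 kg.
Tool frame: the origin (TCP) lies midway between the tips of the shut fingers; the grasp point (between the pads) lies 19 mm behind it (pinch_z is the distance from the TCP to the grasp point, in m); y points along the fingers, x is the direction in which the jaws open and shut, and the axes are right-handed (so a half turn about y gives the same grasp; the last joint's range is limited). The gripper opens to 85 mm and grips with 20 to 120 N. Pads are 22 mm wide; open, the fingers measure 114 mm over their backs; the gripper's body (76 mm by 85 mm) begins 54 mm behind the grasp point. The pads swing forward as they close: fully open they stand 13 mm farther back than shut.
Start: joints at [-1.282, 0.238, -0.013, 1.319, 0, 1.571], TCP at [0.15, -0.503, 0.192] pointing down, gripper open.
Joint ranges: [-2.66, 2.66], [-1.03, 1.9], [-1.14, 1.46], [-1.82, 2.27], [-1.45, 1.34], [-3.14, 3.14]. Speed limits (rad/s): [2.22, 2.22, 2.79, 3.14, 3.14, 3.14].

## Interface

Orientations are given as a unit quaternion [x, y, z, w].
In Python, from bench import get_state, get_image, camera_params, job_done, pinch_z gives the robot as it stands.
- The arm moves only by the tool apply_moves, never from a script. Its argument "rows" is a list of rows, each an object of numbers: "dx", "dy", "dz": the shift along the tool's x, y, z in cm; "wx", "wy", "wz": the turn, a rotation vector about the tool's x, y, z in rad; "fingers": the closure, from -1 (fully open) to 1 (shut). A call has 1 to 8 rows; each row is the pose to reach, as a shift and turn from the pose commanded when the call began, along the tool's axes at that moment; what a row does not reach only later rows make up. A row lasts 1/8 s, in which the tool goes at most 62.5 mm and 10.7 degrees, less where a joint would pass 70% of its speed; a pose out of reach is approached as far as the arm can. A call with a gripper value outside its range is refused whole. The fingers move at their own pace and stop on an object; the grip force is fixed at half the most. Time passes only in rows, so rows that repeat a pose let the fingers close. It gives the time, the measured TCP pose, the force and the opening at its end, in the units of the state.
- get_state(): the state, without advancing time (a new reading comes with each control period).
- get_image(name): name is "scene" or "top" or "wrist"; returns the picture (384x512x3 uint8, red, green, blue); there is no depth.
- camera_params(name): a dict with "fx", "fy", "cx", "cy" (pixels), "R" (3x3) and "t" (3): a world point X has camera coordinates R X + t; the wrist camera has in their place "tool_from_camera" (4x4, takes a point from camera to tool coordinates, whose origin is the TCP and whose axes are the tool frame's). Camera axes: x right, y down, z forward; pixel columns grow to the right and rows downward; lengths in m; the calibration is good to about 2 mm. A picture is of the moment at which its call begins: read the wrist's pose just before it. camera_params takes no time and is no camera call.
- job_done(): hands the job in, once; it reports no verdict.
The state is a dict: "time_s": time; "joint_positions": joint angles; "joint_vel": joint speeds; "joint_torque": joint torques, N m; "ee_pos": TCP position; "eef_rot": TCP orientation; "contact_force": force on the tool from outside, world axes, zero at the start; "wrist_torque": the same for the moment, N m; "opening": finger opening in m.
Only numpy, scipy, OpenCV 4.12 (cv2) and the standard library are available. Lean on these libraries where they do the work, as an engineer would, in place of code of your own. Each camera call takes 0.05 s, during which the arm holds its last target. There are 200 camera calls.

## Task

Get the white sample cooler ready to carry: the tall bottle standing in it comes above the fill line, so the lid cannot seat. Take that bottle out and stand it in the brown spill tray, put the low jar from the bench into the place this frees, then lay the lid on so that it is fully down all round and swing the carrying handle up until it stands upright over the lid. Set the glass down gently and keep it upright, and leave the middle-sized bottle and the other things on the bench where they are.

Things in the scene. Friction and masses are not known exactly. Their poses are not given: they have to be found in the camera images.
- cooler: Open-topped white sample cooler, fixed to the bench: 140 (its x) x 224 (its y) x 106 high, walls 12 thick; origin at the centre of its underside, z up. A handle pivot 13 long stands out from the middle of each end, 85 up.
- cooler_in (a point): Centre of the cooler's inner floor, 14 above its underside; inside 116 (x) x 200 (y). Two dividers, 4 thick, 40 high, at y = -33.5 and +33.5 make three places centred at y = -67, 0, +67, 64 wide along y, one glass in each. A dark moulded line 77 above this floor is the fill line; glass over 80 high holds the lid up.
- handle (a joint): Swing handle, two legs outside the ends joined by a bar. Axis along the cooler's y through x = 0, 85 above its underside. 0 = folded to its +x side, bar 5 degrees above level; grows as it rises; 1.484 = stop, upright. Friction keeps it where left, about 3 N at the bar. Lugs on the legs pass closely over the lid's end tabs: it only comes upright when the lid is fully down.
- handle_bar (a point): Middle of the handle's bar, 125 from the hinge axis; here a round black sleeve 18 in diameter and 110 long along the cooler's y; turns with the handle.
- lid_grip (a point): Grey loose lid, plug down on the bench at the start, 0.28 kg; this point is the centre of its arched grip bar, 18 (x) x 100 (y) x 14 high, z up. Plate 140 (x) x 224 (y) x 12, its top 29 below this point; a tab 20 wide stands out 11 from each short end. Fits either way round; seated, this point is 147 above the cooler's underside, over its centre.
- lid_plug (a point): Centre of the underside of the lid's plug, 53 below lid_grip. The plug fits into the cooler's mouth: 111 (x) x 195 (y), 12 deep, stepped to 105 x 189 at its bottom 6 mm. Seated, this point is 94 above the cooler's underside.
- tray: Brown plastic spill tray, fixed, 160 (x) x 150 (y), walls 4 thick and 22 high, floor 4 thick; origin at the centre of its underside.
- tall_mid (a point): Tall amber glass bottle with a black cap, standing in one of the cooler's three places; 118 high, body 52 in diameter, neck, cap 45 in diameter on its top 26; this point is its centre, 59 above its underside; z up its axis; about 0.2 kg.
- jar_c_mid (a point): Standing on the bench: low amber glass jar with a black screw cap, 66 high, body 52 in diameter, cap 51 in diameter and 18 high; this point is its centre, 33 above its underside; z up its axis; about 0.11 kg. It goes into the cooler.
- jar_a_mid (a point): Standing in the cooler: low amber glass jar with a black screw cap, 66 high, body 52 in diameter, cap 51 in diameter and 18 high; this point is its centre, 33 above its underside; z up its axis; about 0.11 kg. Stays there.
- jar_b_mid (a point): Standing in the cooler: low amber glass jar with a black screw cap, 66 high, body 52 in diameter, cap 51 in diameter and 18 high; this point is its centre, 33 above its underside; z up its axis; about 0.11 kg. Stays there.
- mid_mid (a point): Bystander: middle-sized amber bottle with a black cap on the bench near the jar, 94 high (too tall for the cooler), body 52 in diameter, cap 45; this point is its centre, 47 above its underside.
- dish0_mid (a point): Bystander: lower of two stacked culture dishes, 90 in diameter, 15 high; its centre.
- dish1_mid (a point): Bystander: upper of two stacked culture dishes, 90 in diameter, 15 high; its centre.
- beaker_mid (a point): Bystander: glass beaker, 76 in diameter, 95 high; its centre.
- washbottle_mid (a point): Bystander: white wash bottle with a bent spout, 64 in diameter, 205 high; this point is 80 above its underside.

How it is judged:
On the way, in this order (a step that is already met when the one before it is completed fails the run):
1. the tall bottle stands upright in the spill tray, let go (x of tall_mid in the frame of tray between -0.056 and 0.056 m and y of tall_mid in the frame of tray between -0.051 and 0.051 m and z of tall_mid in the frame of tray between 0.055 and 0.072 m and angle between tall_mid's own z axis and vertical below 0.1 rad and contact force between tall and the fingers below 0.1 N), for 0.2 s.
2. the low jar from the bench stands in the cooler, let go (x of jar_c_mid in the frame of cooler between -0.05 and 0.05 m and y of jar_c_mid in the frame of cooler between -0.09 and 0.09 m and z of jar_c_mid in the frame of cooler between 0.04 and 0.054 m and angle between jar_c_mid's own z axis and vertical below 0.15 rad and contact force between jar_c and the fingers below 0.1 N), for 0.2 s.
3. the lid is fully down on the cooler (z of lid_grip in the frame of cooler between 0.143 and 0.151 m and horizontal distance between lid_grip and cooler below 0.008 m and angle between the x axis of lid_grip and the x axis of cooler, either way round below 0.06 rad and angle between lid_grip's own z axis and vertical below 0.03 rad), for 0.2 s.
4. the handle stands upright (value of joint handle above 1.38 rad), for 0.2 s.
At the end, for the whole second after the job is handed in: Tall bottle upright (0.1 rad) on the tray's floor; three low jars upright (0.15 rad) on the cooler's inner floor; lid seated: grip point 147 mm (within 4) up, within 8 mm of centre, parallel within 0.06 rad, level within 0.03; handle above 1.38 rad; all at rest (all of step 3 and x of tall_mid in the frame of tray between -0.056 and 0.056 m and y of tall_mid in the frame of tray between -0.051 and 0.051 m and z of tall_mid in the frame of tray between 0.055 and 0.072 m and angle between tall_mid's own z axis and vertical below 0.1 rad and x of jar_a_mid in the frame of cooler between -0.05 and 0.05 m and y of jar_a_mid in the frame of cooler between -0.09 and 0.09 m and z of jar_a_mid in the frame of cooler between 0.04 and 0.054 m and angle between each of jar_a_mid, jar_b_mid, jar_c_mid's own z axis and vertical below 0.15 rad and x of jar_b_mid in the frame of cooler between -0.05 and 0.05 m and y of jar_b_mid in the frame of cooler between -0.09 and 0.09 m and z of jar_b_mid in the frame of cooler between 0.04 and 0.054 m and x of jar_c_mid in the frame of cooler between -0.05 and 0.05 m and y of jar_c_mid in the frame of cooler between -0.09 and 0.09 m and z of jar_c_mid in the frame of cooler between 0.04 and 0.054 m and value of joint handle above 1.38 rad and linear speed of each of tall, jar_a, jar_b, jar_c, lid below 0.02 m/s); the robot touches nothing.
It fails at once if a bottle or jar is tipped (more than 0.6 rad) (angle between any of tall_mid, jar_a_mid, jar_b_mid, jar_c_mid, mid_mid's own z axis and vertical above 0.6 rad).
It fails at once if the glass is dropped or struck hard (more than 60 N) (contact force between tall and tray above 60 N or contact force between jar_c and cooler above 60 N).
It fails at once if a bystander is moved more than 30 mm (distance of any of mid_mid, dish0_mid, dish1_mid, beaker_mid, washbottle_mid from where it was at the start of the episode above 0.03 m).
It also fails if it takes over 69 s, if anything falls off the work surface, if the arm or the gripper's body presses on something with over 40 N, if the wrist force passes 120 N, or if a joint passes its speed limit or range.

## Working session

There is one attempt and no reset: what is moved stays moved. The work goes in short steps, Python scripts to look and compute and a tool call to move; the robot and the scene stay as the last step left them, time stands still between calls to the robot, and variables do not carry over. Pictures are saved under pics/ and viewed, about 8 in all and at most 12, crops included, and the job is handed in when it is done.

Besides the shell and the picture viewer there is one more tool, called after ">>>" in YAML: its name, and indented under it one key for each argument. apply_moves: Moves the arm, as the interface text tells. Its arguments: {"type":"object","properties":{"rows":{"type":"array","items":{"type":"object","properties":{"dx":{"type":"number"},"dy":{"type":"number"},"dz":{"type":"number"},"wx":{"type":"number"},"wy":{"type":"number"},"wz":{"type":"number"},"fingers":{"type":"number"}}}}},"required":["rows"]}

```bash
mkdir -p pics; ls; python3 - <<'E'
from bench import *
import cv2,numpy as np
s=get_state();print({k:np.round(v,3) for k,v in s.items()},pinch_z)
for n in("scene","top"):
    im=get_image(n);cv2.imwrite(f"pics/{n}0.png",im[:,:,::-1]);p=camera_params(n);R=np.array(p["R"]);print(n,p["fx"],p["cx"],p["cy"],-R.T@np.array(p["t"]),R.round(3).tolist())
print(camera_params("wrist"))
E
```

```text
pics
{'time_s': np.float64(0.0), 'joint_positions': array([-1.282,  0.239, -0.014,  1.319, -0.   ,  1.571]), 'joint_vel': array([ 0.001, -0.   ,  0.001,  0.   ,  0.   ,  0.003]), 'joint_torque': array([ 3.0000e-03, -5.3878e+01,  3.4644e+01,  1.9000e-02,  0.0000e+00,
        0.0000e+00]), 'ee_pos': array([ 0.149, -0.503,  0.191]), 'eef_rot': array([-0.566,  0.423, -0.422,  0.567]), 'contact_force': array([-0.299, -0.352, -0.358]), 'wrist_torque': array([0.049, 0.026, 0.022]), 'opening': np.float64(0.085)} 0.0187
scene 445.7227733197651 255.31358569103108 183.00778674553783 [1.09120456 0.5826591  0.94934516] [[-0.763, 0.647, 0.002], [0.487, 0.577, -0.656], [-0.425, -0.499, -0.755]]
top 482.82765512177025 262.49913495930645 188.9832057622523 [0.52123658 0.00990125 1.50438486] [[-0.023, -1.0, 0.006], [-0.999, 0.022, -0.046], [0.046, -0.007, -0.999]]
{'fx': 278.93061548429665, 'fy': 278.93061548429665, 'cx': 261.2741900741188, 'cy': 188.78151654614254, 'tool_from_camera': array([[ 9.99998658e-01, -6.96417649e-04,  1.48288443e-03,
        -3.70081143e-04],
       [-1.61377944e-03, -2.62797207e-01,  9.64849742e-01,
        -1.81098238e-01],
       [-2.82240502e-04, -9.64850840e-01, -2.62797978e-01,
         6.51059534e-02],
       [ 0.00000000e+00,  0.00000000e+00,  0.00000000e+00,
         1.00000000e+00]])}
```

View pics/top0.png

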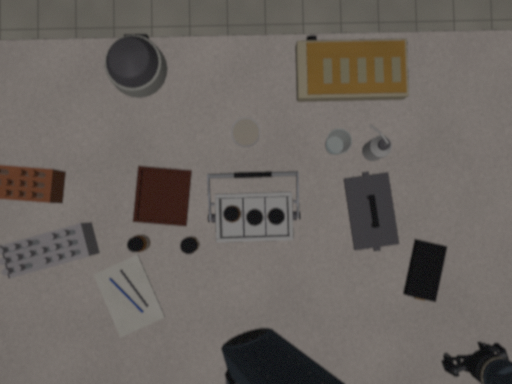

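View pics/scene0.png

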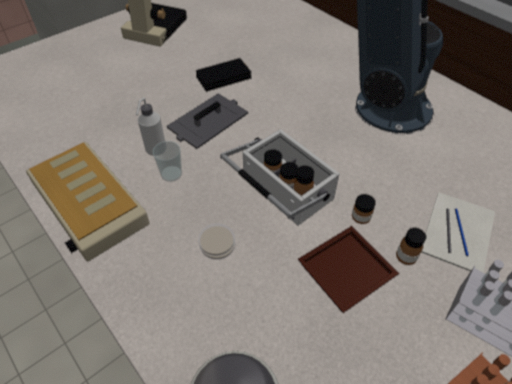

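The top view shows the cooler at about (255,215) with the handle folded to the far side, the tray at (162,196), jars and bottle at (189,245) and (138,243), and the lid at (371,210). I'll zoom in to see which glass is tall.

```bash
cat > h.py <<'E'
from bench import *
import cv2,numpy as np
from scipy.spatial.transform import Rotation as Ro
def ray(n,uv,z,st=None):
    p=camera_params(n);d=np.array([(uv[0]-p["cx"])/p["fx"],(uv[1]-p["cy"])/p["fy"],1])
    if n=="wrist":
        T=np.array(p["tool_from_camera"]);Q=Ro.from_quat(st["eef_rot"]).as_matrix()
        d=Q@T[:3,:3]@d;o=Q@T[:3,3]+st["ee_pos"]
    else:
        R=np.array(p["R"]);d=R.T@d;o=-R.T@np.array(p["t"])
    return o+d*(z-o[2])/d[2]
def shot(n,f):
    st=get_state();im=get_image(n)[:,:,::-1].copy();cv2.imwrite(f"pics/{f}.png",im);return st,im
def blobs(mask,amin,off=(0,0)):
    n,l,s,c=cv2.connectedComponentsWithStats(mask.astype(np.uint8))
    return [(np.round(c[i]+off,1).tolist(),s[i].tolist()) for i in range(1,n) if s[i][4]>=amin]
E
python3 - <<'E'
from h import *
t=cv2.imread("pics/top0.png");s=cv2.imread("pics/scene0.png")
a=cv2.resize(t[155:265,120:410],None,fx=2.7,fy=2.7,interpolation=3);b=cv2.resize(s[120:300,210:440],None,fx=1.6,fy=1.6,interpolation=3)
o=np.zeros((a.shape[0]+b.shape[0],800,3),np.uint8);o[:a.shape[0],:a.shape[1]]=a;o[a.shape[0]:,:b.shape[1]]=b;cv2.imwrite("pics/crop1.png",o)
m=(t.max(2)<42)
print("dark",*blobs(m[160:270,120:410],15,(120,160)),sep="\n")
h=cv2.cvtColor(t,cv2.COLOR_BGR2HSV);r=(h[...,1]>110)&((h[...,0]<12)|(h[...,0]>170))
for nm,mk in(("tray",r[150:240,120:210]),):
    c=max(cv2.findContours(mk.astype(np.uint8),0,2)[0],key=cv2.contourArea);print(nm,cv2.minAreaRect(c+np.array([120,150])))
print(Ro.from_quat(get_state()["eef_rot"]).as_matrix().round(3))
E
```

```text
dark
([251.6, 174.3], [115, 13, 36, 4, 123])
([373.3, 210.9], [247, 35, 12, 33, 218])
([231.2, 213.3], [104, 47, 15, 14, 159])
([275.7, 215.8], [149, 49, 15, 14, 162])
([254.3, 216.9], [127, 50, 15, 14, 160])
([135.6, 243.7], [8, 77, 16, 14, 173])
([188.7, 244.9], [61, 78, 16, 15, 186])
tray ((161.75820922851562, 195.65985107421875), (51.42430114746094, 53.68769454956055), 5.19442892074585)
[[ 0.285 -0.     0.959]
 [-0.959  0.001  0.285]
 [-0.001 -1.     0.   ]]
```

View pics/crop1.png

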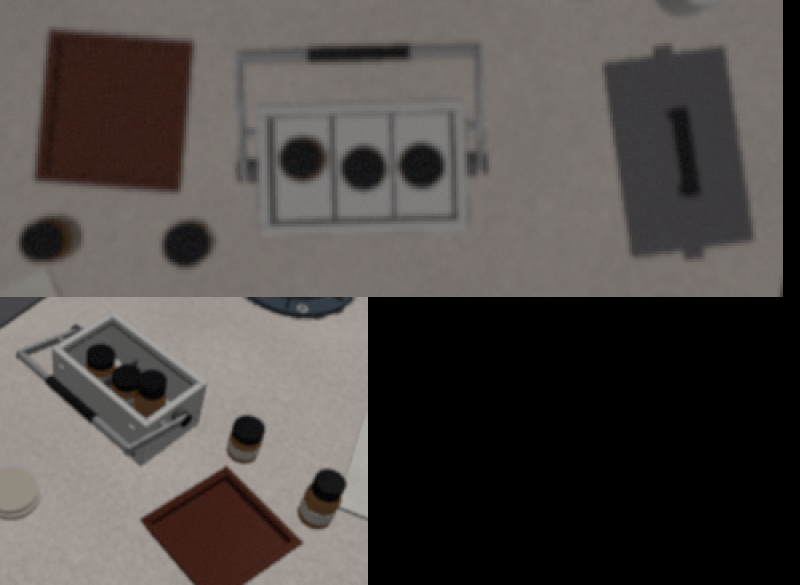

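Top view shows amber beside the left (+y) cap, so the tall bottle is the one at (231,213). The bench jar is at (189,245) and the mid bottle at (136,244). Next I'll convert these to positions.

```bash
python3 - <<'E'
from h import *
P=lambda n,u,z:ray(n,u,z)[:2].round(4)
print("tall",P("top",(231.2,213.3),.132),"jars",P("top",(254.3,216.9),.08),P("top",(275.7,215.8),.08))
print("jar_c",P("top",(188.7,244.9),.066),"mid",P("top",(135.6,243.7),.094))
print("tray",P("top",(161.8,195.7),.022))
print("bar",P("top",(251.6,174.3),.105))
t=cv2.imread("pics/top0.png");g=cv2.cvtColor(t,6).astype(int)
# bar axis
m=(t.max(2)<42)
def axis(mask,z,off):
    ys,xs=np.nonzero(mask);c=np.array([P("top",(x+off[0],y+off[1]),z) for x,y in zip(xs,ys)]);w,v=np.linalg.eigh(np.cov(c.T));d=v[:,1]*np.sign(v[1,1]);return c.mean(0).round(4),np.ptp(c@d).round(3),np.arctan2(-d[0],d[1]).round(4)
print("bar axis yaw",axis(m[170:180,232:275],.1,(232,170)))
print("lid bar yaw",axis(m[190:232,364:384],.058,(364,190)))
# lid plate: dark gray
lid=(g>55)&(g<85)&(t[...,0].astype(int)>=t[...,2])
lm=lid[160:262,335:405].astype(np.uint8);lm=cv2.morphologyEx(lm,cv2.MORPH_CLOSE,np.ones((17,17)))
lm=cv2.morphologyEx(lm,cv2.MORPH_OPEN,np.ones((13,13)))
c=max(cv2.findContours(lm,0,2)[0],key=cv2.contourArea)+np.array([335,160])
box=cv2.boxPoints(cv2.minAreaRect(c));W=np.array([P("top",q,.024) for q in box]);print("lid",W.tolist(),W.mean(0),np.linalg.norm(W-np.roll(W,1,0),axis=1))
# cooler rim profile
for row in (203,230):print(row,g[row,205:305].tolist())
for col in (245,265):print(col,g[185:250,col].tolist())
E
```

```text
tall [0.517  0.0912] jars [0.5047 0.0265] [ 0.5065 -0.0366]
jar_c [0.4261 0.2229] mid [0.435  0.3728]
tray [0.5754 0.3095]
bar [0.6287 0.0314]
bar axis yaw (array([0.6291, 0.0315]), np.float64(0.102), np.float64(0.0047))
lid bar yaw (array([ 0.5142, -0.33  ]), np.float64(0.098), np.float64(-1.4521))
lid [[0.6204, -0.2501], [0.6378, -0.3834], [0.4086, -0.4106], [0.3915, -0.2782]] [ 0.514575 -0.330575] [0.23061834 0.13443084 0.23080832 0.1334997 ]
203 [121, 119, 115, 107, 95, 84, 87, 92, 95, 102, 113, 118, 118, 105, 79, 69, 91, 114, 124, 124, 124, 123, 124, 123, 123, 123, 121, 121, 122, 124, 123, 124, 124, 125, 125, 122, 112, 88, 85, 110, 123, 124, 123, 125, 124, 125, 124, 124, 122, 123, 125, 126, 124, 124, 125, 123, 126, 123, 113, 96, 95, 113, 121, 124, 123, 123, 124, 124, 124, 125, 125, 124, 124, 125, 123, 124, 125, 125, 123, 122, 117, 96, 81, 96, 115, 122, 116, 106, 103, 108, 106, 104, 104, 104, 104, 112, 114, 116, 115, 114]
230 [115, 116, 116, 118, 117, 116, 118, 119, 117, 113, 108, 115, 120, 119, 104, 77, 75, 98, 115, 124, 124, 124, 124, 125, 125, 123, 124, 125, 124, 125, 124, 125
[... 253 characters left out ...]
87, 105, 118, 120, 112, 108, 110, 116, 117, 117, 116, 114, 115, 115, 116, 116, 115]
245 [113, 114, 116, 117, 117, 119, 116, 109, 113, 118, 120, 118, 112, 114, 119, 122, 122, 123, 123, 123, 123, 123, 122, 122, 123, 121, 117, 115, 112, 106, 102, 102, 102, 101, 105, 107, 109, 112, 113, 115, 114, 115, 114, 113, 114, 111, 112, 112, 112, 108, 95, 83, 88, 107, 120, 123, 121, 117, 116, 117, 119, 119, 117, 115, 116]
265 [115, 116, 115, 116, 115, 114, 113, 110, 113, 120, 119, 105, 94, 95, 96, 95, 94, 95, 95, 97, 99, 97, 95, 94, 94, 92, 93, 93, 94, 94, 91, 90, 91, 89, 91, 94, 98, 96, 95, 93, 94, 93, 92, 95, 97, 98, 98, 94, 94, 88, 80, 83, 100, 118, 120, 117, 115, 112, 116, 112, 114, 116, 115, 116, 115]
```

>>> apply_moves:
  rows:
    - {"dx": -5, "dz": 5, "dy": -5}
    - {"dx": -46.6, "dy": -8, "dz": 52.3, "wy": -1.283, "fingers": -0.36}
    - {"dx": -46.6, "dy": -8, "dz": 52.3, "wy": -1.283, "fingers": -0.36}
    - {"dx": -46.6, "dy": -8, "dz": 52.3, "wy": -1.283, "fingers": -0.36}
    - {"dx": -46.6, "dy": -8, "dz": 52.3, "wy": -1.283, "fingers": -0.36}
    - {"dx": -46.6, "dy": -8, "dz": 52.3, "wy": -1.283, "fingers": -0.36}
    - {"dx": -46.6, "dy": -8, "dz": 52.3, "wy": -1.283, "fingers": -0.36}
    - {"dx": -46.6, "dy": -8, "dz": 52.3, "wy": -1.283, "fingers": -0.36}

```text
invalid input at $.rows[0]: expected keys dx, dy, dz, wx, wy, wz, fingers
```

>>> apply_moves:
  rows:
    - {"dx": -5, "dy": -5, "dz": 5, "wx": 0, "wy": 0, "wz": 0, "fingers": -0.36}
    - {"dx": -46.6, "dy": -8, "dz": 52.3, "wx": 0, "wy": -1.283, "wz": 0, "fingers": -0.36}
    - {"dx": -46.6, "dy": -8, "dz": 52.3, "wx": 0, "wy": -1.283, "wz": 0, "fingers": -0.36}
    - {"dx": -46.6, "dy": -8, "dz": 52.3, "wx": 0, "wy": -1.283, "wz": 0, "fingers": -0.36}
    - {"dx": -46.6, "dy": -8, "dz": 52.3, "wx": 0, "wy": -1.283, "wz": 0, "fingers": -0.36}
    - {"dx": -46.6, "dy": -8, "dz": 52.3, "wx": 0, "wy": -1.283, "wz": 0, "fingers": -0.36}
    - {"dx": -46.6, "dy": -8, "dz": 52.3, "wx": 0, "wy": -1.283, "wz": 0, "fingers": -0.36}
    - {"dx": -46.6, "dy": -8, "dz": 52.3, "wx": 0, "wy": -1.283, "wz": 0, "fingers": -0.36}

```text
time_s: 1.1
ee_pos: [0.4059, -0.0862, 0.2575]
eef_rot: [0.707, 0.002, -0.002, -0.707]
contact_force: [0.8, -1.5, -0.2]
opening: 0.0577
```

>>> apply_moves:
  rows:
    - {"dx": 9, "dy": 0, "dz": 13, "wx": 0, "wy": 0, "wz": 0, "fingers": -0.36}
    - {"dx": 9, "dy": 0, "dz": 13, "wx": 0, "wy": 0, "wz": 0, "fingers": -0.36}
    - {"dx": 9, "dy": 0, "dz": 13, "wx": 0, "wy": 0, "wz": 0, "fingers": -0.36}
    - {"dx": 9, "dy": 0, "dz": 13, "wx": 0, "wy": 0, "wz": 0, "fingers": -0.36}
    - {"dx": 9, "dy": 0, "dz": 13, "wx": 0, "wy": 0, "wz": 0, "fingers": -0.36}

```text
time_s: 1.72
ee_pos: [0.4945, 0.0416, 0.2571]
eef_rot: [0.707, 0.0, -0.001, -0.707]
contact_force: [-0.3, -0.5, -0.3]
opening: 0.0579
```

```bash
python3 - <<'E'
from h import *
st,im=shot("wrist","w1");print(st["ee_pos"].round(4),st["eef_rot"].round(4))
m=im.max(2)<45
for b in blobs(m,400):print(b, [ray("wrist",b[0],z,st)[:2].round(4).tolist() for z in(.132,.08)])
E
```

```text
[0.4945 0.0416 0.2571] [ 7.072e-01  1.000e-04 -8.000e-04 -7.070e-01]
([202.9, 15.5], [181, 0, 43, 36, 1277]) [[0.4361, 0.1988], [0.4264, 0.2143]]
([278.8, 129.7], [261, 113, 39, 33, 915]) [[0.5119, 0.09], [0.515, 0.087]]
([268.2, 218.8], [252, 201, 34, 36, 1002]) [[0.5013, -0.0124], [0.5026, -0.0328]]
([253.0, 330.0], [0, 225, 512, 159, 43772]) [[0.4824, -0.1693], [0.4805, -0.2164]]
```

View pics/w1.png

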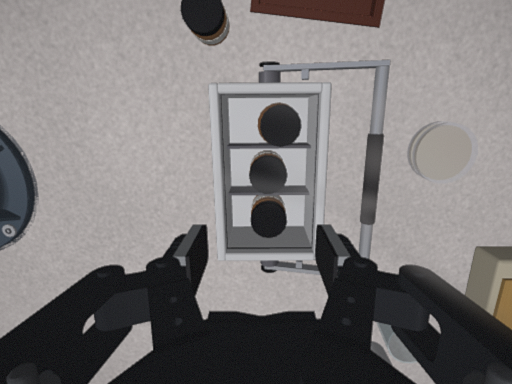

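Wrist view: the tall cap is centred near (279,124), jar caps at (268,172) and (268,217). The rim's outer corners are at about (211,84), (329,83), (219,261) and (315,259).

```bash
python3 - <<'E'
from h import *
im=cv2.imread("pics/w1.png");st=get_state();g=cv2.cvtColor(im,6)
w=[ray("wrist",u,.106,st)[:2].round(4) for u in((211,84),(329,83),(219,261),(315,259))];print(*w,np.mean(w,0))
print("tall",ray("wrist",(279,124.5),.132,st)[:2])
print("bar",[ray("wrist",u,.0965,st)[:2].round(4).tolist() for u in((374,134),(368.5,223))])
print(g[110,205:340].tolist());print(g[240,205:340].tolist())
E
```

```text
[0.4367 0.1383] [0.5688 0.1393] [ 0.4368 -0.083 ] [ 0.5643 -0.08  ] [0.50165 0.02865]
tall [0.51205438 0.09506963]
bar [[0.6289, 0.0825], [0.634, -0.0326]]
[171, 170, 171, 164, 159, 187, 191, 190, 186, 185, 183, 181, 168, 134, 104, 87, 69, 96, 98, 94, 95, 92, 95, 125, 190, 189, 186, 185, 186, 186, 187, 184, 185, 185, 184, 185, 184, 183, 186, 186, 185, 184, 184, 184, 186, 184, 185, 185, 184, 185, 183, 185, 185, 185, 187, 189, 181, 144, 99, 78, 75, 67, 54, 43, 44, 47, 47, 48, 48, 50, 48, 47, 51, 51, 49, 50, 50, 50, 49, 53, 51, 53, 48, 50, 52, 52, 50, 50, 60, 99, 151, 184, 186, 182, 182, 182, 181, 182, 182, 180, 183, 184, 173, 135, 131, 132, 133, 132, 134, 135, 134, 128, 109, 115, 137, 156, 184, 183, 184, 182, 179, 177, 177, 169, 140, 141, 172, 169, 169, 171, 174, 175, 175, 170, 167]
[15, 26, 87, 158, 174, 172, 170, 170, 173, 172, 168, 160, 184, 187, 184, 185, 182, 181, 171, 144, 104, 86, 69, 96, 102, 97, 98, 98, 99, 98, 98, 97, 100, 98, 98, 100, 98, 97, 99, 98, 100, 98, 99, 95, 98, 98, 98, 98, 98, 98, 99, 98, 98, 99, 97, 99, 96, 98, 99, 98, 99, 99, 99, 98, 99, 99, 98, 100, 98, 98, 97, 98, 98, 98, 96, 99, 98, 98, 98, 99, 99, 100, 99, 100, 98, 100, 99, 98, 99, 100, 100, 99, 99, 99, 99, 100, 100, 101, 97, 98, 99, 97, 96, 103, 124, 136, 122, 92, 139, 154, 138, 44, 13, 28, 28, 28, 26, 32, 27, 30, 25, 24, 13, 23, 52, 79, 75, 76, 70, 73, 74, 74, 69, 72, 72]
```

>>> apply_moves:
  rows:
    - {"dx": 1.9, "dy": 5, "dz": 5.1, "wx": 0, "wy": 0, "wz": 0, "fingers": -0.36}
    - {"dx": 1.9, "dy": 10, "dz": 5.1, "wx": 0, "wy": 0, "wz": 0, "fingers": -0.36}
    - {"dx": 1.9, "dy": 10.5, "dz": 5.1, "wx": 0, "wy": 0, "wz": 0, "fingers": -0.36}
    - {"dx": 1.9, "dy": 10.5, "dz": 5.1, "wx": 0, "wy": 0, "wz": 0, "fingers": -0.36}

```text
time_s: 2.28
ee_pos: [0.5142, 0.0919, 0.154]
eef_rot: [-0.707, -0.0, -0.0, 0.707]
contact_force: [0.2, 0.9, 0.3]
opening: 0.0579
```

```bash
python3 - <<'E'
from h import *
st,im=shot("wrist","w2");print(st["ee_pos"].round(4))
m=(im.max(2)<62)
g=cv2.cvtColor(im,6)
for b in blobs(m,300):print(b)
print(cv2.HoughCircles(cv2.medianBlur(g,5),cv2.HOUGH_GRADIENT,1,20,param1=80,param2=25,minRadius=20,maxRadius=50))
E
```

```text
[0.5142 0.0919 0.154 ]
([159.1, 33.1], [129, 1, 62, 65, 3100])
([263.3, 174.3], [239, 165, 47, 19, 553])
([256.9, 319.3], [0, 187, 512, 197, 51762])
[[[481.5 215.5  42.1]
  [251.5 242.5  25.7]
  [462.5 203.5  36. ]
  [161.5  37.5  28.6]
  [261.5 180.5  26.4]]]
```

View pics/w2.png

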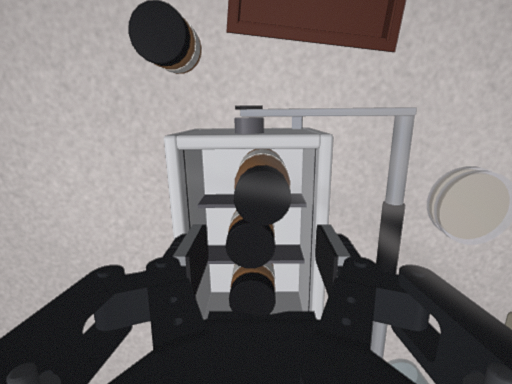

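The tall cap is at about (262,194) from close by; the fingers are at columns 190 and 330, straddling it.

```bash
python3 - <<'E'
from h import *
st=get_state()
for u in((235,194),(290,194),(262,194),(262,222),(262,165)):print(u,ray("wrist",u,.132,st).round(4))
print("jar_c",ray("wrist",(161,36),.066,st)); print("rimleft/right far",[ray("wrist",u,.106,st)[:2].round(4).tolist() for u in((167,140),(332,140))])
E
```

```text
(235, 194) [0.4938 0.0985 0.132 ]
(290, 194) [0.5357 0.0985 0.132 ]
(262, 194) [0.5144 0.0985 0.132 ]
(262, 222) [0.5144 0.0757 0.132 ]
(262, 165) [0.5143 0.1209 0.132 ]
jar_c [0.42657667 0.22279636 0.066     ]
rimleft/right far [[0.4371, 0.1368], [0.5716, 0.1367]]
```

>>> apply_moves:
  rows:
    - {"dx": 0, "dy": 0, "dz": 0.4, "wx": 0, "wy": 0, "wz": 0, "fingers": -0.36}
    - {"dx": 0, "dy": 2.5, "dz": 0.4, "wx": 0, "wy": 0, "wz": 0, "fingers": -0.36}
    - {"dx": 0, "dy": 5.2, "dz": 0.4, "wx": 0, "wy": 0, "wz": 0, "fingers": -0.36}
    - {"dx": 0, "dy": 5.2, "dz": 0.4, "wx": 0, "wy": 0, "wz": 0, "fingers": -0.36}
    - {"dx": 0, "dy": 5.2, "dz": 0.4, "wx": 0, "wy": 0, "wz": 0, "fingers": 0.5}
    - {"dx": 0, "dy": 5.2, "dz": 0.4, "wx": 0, "wy": 0, "wz": 0, "fingers": 0.5}
    - {"dx": 0, "dy": 5.2, "dz": 0.4, "wx": 0, "wy": 0, "wz": 0, "fingers": 0.5}
    - {"dx": 0, "dy": 5.2, "dz": 0.4, "wx": 0, "wy": 0, "wz": 0, "fingers": 0.5}

```text
time_s: 3.32
ee_pos: [0.5142, 0.0969, 0.1008]
eef_rot: [-0.707, -0.001, 0.0, 0.707]
contact_force: [-0.1, 0.0, -0.7]
opening: 0.0215
```

```bash
python3 - <<'E'
from h import *
st,im=shot("wrist","w3");_,s=shot("scene","s3");_,t=shot("top","t3")
a=cv2.resize(s[100:260,210:360],None,fx=2.4,fy=2.4,interpolation=3)
o=np.zeros((384,512+360,3),np.uint8);o[:,:512]=im;o[:384,512:]=a;cv2.imwrite("pics/c3.png",cv2.resize(o,(800,352)))
E
```

```text
(no output)
```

View pics/c3.png

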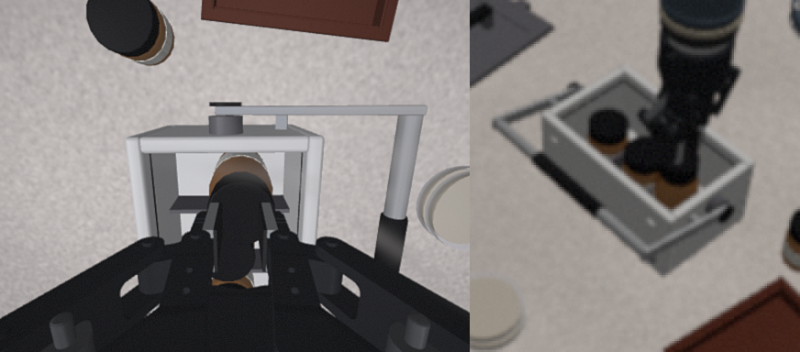

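```bash
python3 - <<'E'
from h import *
st=get_state();print(st["opening"],st["ee_pos"],st["contact_force"],st["time_s"])
im=cv2.imread("pics/w3.png");cv2.imwrite("pics/c4.png",cv2.resize(im[150:330,150:370],None,fx=3.3,fy=3.3,interpolation=3))
E
```

```text
0.021468165547443536 [0.51404413 0.09689931 0.10050683] [1.03715175 0.56448808 0.07456291] 3.475
```

View pics/c4.png

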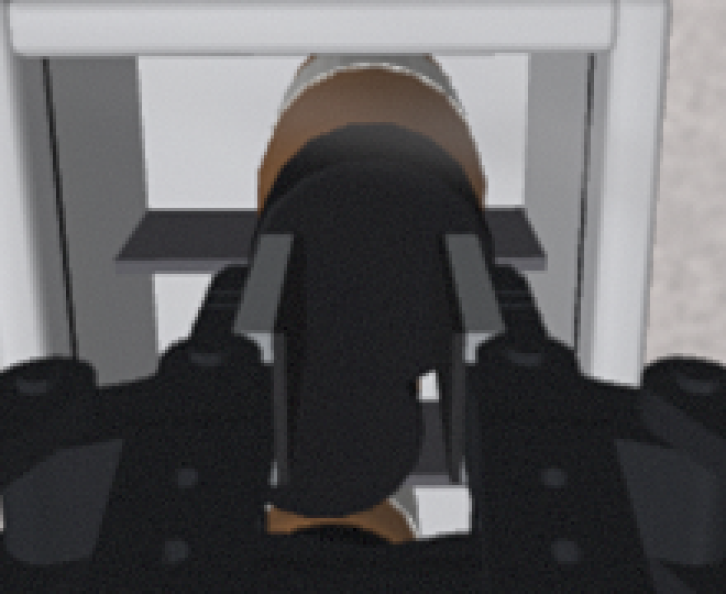

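```bash
python3 - <<'E'
from h import *
def line(n,uv,ee=None):
    st=None if ee is None else {"ee_pos":np.array(ee),"eef_rot":np.array([.7071,0,0,-.7071])}
    a=ray(n,uv,0,st);b=ray(n,uv,.3,st);d=b-a;return a,d/np.linalg.norm(d)
def tri(L):
    A=sum(np.eye(3)-np.outer(d,d) for a,d in L);b=sum((np.eye(3)-np.outer(d,d))@a for a,d in L);X=np.linalg.solve(A,b)
    return X.round(4),[np.linalg.norm((np.eye(3)-np.outer(d,d))@(X-a)).round(4) for a,d in L]
w1=[.4945,.0416,.2571];w2=[.5142,.0919,.154];w3=[.5142,.0969,.1008]
for nm,t,a,b,s in(("L",(231.2,213.3),(279,124.5),(262,194),(304,175.5)),("M",(254.3,216.9),(268,173),(250.5,243),(289.5,171)),("R",(275.7,215.8),(268.3,217.5),(252,294),(272.5,157.5))):
    print(nm,"w",tri([line("wrist",a,w1),line("wrist",b,w2)]),"top+w1",tri([line("top",t),line("wrist",a,w1)]),"top+scene",tri([line("top",t),line("scene",s)]),"all",tri([line("top",t),line("wrist",a,w1),line("wrist",b,w2),line("scene",s)]))
E
```

```text
L w (array([0.5132, 0.0949, 0.1195]), [np.float64(0.0003), np.float64(0.0003)]) top+w1 (array([0.5161, 0.0939, 0.0798]), [np.float64(0.0009), np.float64(0.0009)]) top+scene (array([0.516, 0.093, 0.12 ]), [np.float64(0.0014), np.float64(0.0014)]) all (array([0.5144, 0.0936, 0.1182]), [np.float64(0.003), np.float64(0.0019), np.float64(0.0012), np.float64(0.0007)])
M w (array([0.502 , 0.0308, 0.0774]), [np.float64(0.0), np.float64(0.0)]) top+w1 (array([0.5035, 0.0267, 0.0571]), [np.float64(0.001), np.float64(0.001)]) top+scene (array([0.5029, 0.0284, 0.0737]), [np.float64(0.0025), np.float64(0.0025)]) all (array([0.5024, 0.0288, 0.0732]), [np.float64(0.0031), np.float64(0.0011), np.float64(0.0006), np.float64(0.0019)])
R w (array([ 0.5029, -0.0352,  0.0686]), [np.float64(0.0002), np.float64(0.0002)]) top+w1 (array([ 0.5048, -0.0373,  0.0629]), [np.float64(0.0016), np.float64(0.0016)]) top+scene (array([ 0.5054, -0.0356,  0.0766]), [np.float64(0.0016), np.float64(0.0016)]) all (array([ 0.5037, -0.0352,  0.0722]), [np.float64(0.0032), np.float64(0.0014), np.float64(0.0023), np.float64(0.0024)])
```

```bash
python3 - <<'E'
from h import *
p=camera_params("wrist");T=np.array(p["tool_from_camera"])
st=get_state();Q=Ro.from_quat(st["eef_rot"]).as_matrix()
def proj(X):
    c=T[:3,:3].T@(Q.T@(np.array(X)-st["ee_pos"])-T[:3,3]);u=np.array([p["fx"]*c[0]/c[2]+p["cx"],p["fy"]*c[1]/c[2]+p["cy"]]);return u.round(1),((u-150)*3.3).round(0),c[2].round(3)
for nm,X in dict(capTopC=(.5144,.095,.132),L=(.492,.095,.132),R=(.537,.095,.132),far=(.5144,.1175,.132),near=(.5144,.0725,.132),capBotL=(.492,.095,.106),capbotFar=(.5144,.1175,.106),M=(.5025,.029,.08),Mnear=(.5025,.0035,.08),Mfar=(.5025,.0545,.08),tip=(.514,.0969,.1008),tipL=(.5035,.0969,.1008),gp=(.5035,.0969,.12),lowtop=(.5144,.095,.08),lowL=(.489,.095,.08),lowfar=(.5144,.1205,.08),tp=(.5035,.108,.1)).items():print(nm,*proj(X))
E
```

```text
capTopC [264.  233.9] [376. 277.] 0.162
L [225.5 233.9] [249. 277.] 0.162
R [302.8 234. ] [504. 277.] 0.162
far [264.1 196.9] [377. 155.] 0.156
near [263.8 268.3] [376. 391.] 0.168
capBotL [230.3 217.7] [265. 223.] 0.187
capbotFar [263.7 185.3] [375. 116.] 0.181
M [248.7 281.3] [326. 433.] 0.23
Mnear [249.  307.7] [327. 520.] 0.237
Mfar [248.4 253.3] [325. 341.] 0.223
tip [263.  212.4] [373. 206.] 0.192
tipL [247.7 212.3] [323. 206.] 0.192
gp [246.3 223. ] [318. 241.] 0.173
lowtop [263.4 205.3] [374. 182.] 0.212
lowL [230.  205.3] [264. 182.] 0.212
lowfar [263.5 172.5] [374.  74.] 0.206
tp [247.6 196.6] [322. 154.] 0.19
```

>>> apply_moves:
  rows:
    - {"dx": 0, "dy": 0, "dz": 0, "wx": 0, "wy": 0, "wz": 0, "fingers": 1}
    - {"dx": 0, "dy": 0, "dz": 0, "wx": 0, "wy": 0, "wz": 0, "fingers": 1}
    - {"dx": 0, "dy": 0, "dz": 0, "wx": 0, "wy": 0, "wz": 0, "fingers": 1}

```text
time_s: 3.85
ee_pos: [0.514, 0.0969, 0.1004]
eef_rot: [-0.707, -0.0, 0.0, 0.707]
contact_force: [-0.6, -0.1, 0.4]
opening: 0.0001
```

```bash
python3 - <<'E'
from h import *
st,im=shot("wrist","w5");print(st["opening"],st["ee_pos"],st["contact_force"])
cv2.imwrite("pics/c5.png",cv2.resize(im[130:330,150:370],None,fx=2,fy=2,interpolation=3))
E
```

```text
7.806157390283392e-05 [0.5139911  0.09691246 0.10038481] [-0.58800679 -0.08718976  0.41141056]
```

View pics/c5.png

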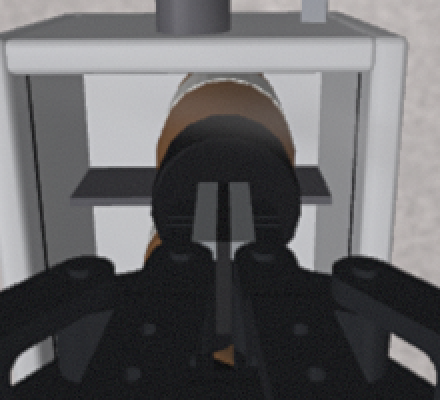

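The fingers shut fully without touching anything. By the wrist picture, the real finger tips sit about 35 mm behind the reported TCP, so they closed above the cap. I'll reopen, go 22 mm lower (safe whether or not that offset is real) and try the grip again.

>>> apply_moves:
  rows:
    - {"dx": 0, "dy": 0, "dz": -0.2, "wx": 0, "wy": 0, "wz": 0, "fingers": -0.38}
    - {"dx": 0, "dy": 0, "dz": -0.2, "wx": 0, "wy": 0, "wz": 0, "fingers": -0.38}
    - {"dx": 0, "dy": 0, "dz": -0.2, "wx": 0, "wy": 0, "wz": 0, "fingers": -0.38}
    - {"dx": 0, "dy": 0, "dz": -0.2, "wx": 0, "wy": 0, "wz": 0, "fingers": -0.38}
    - {"dx": 0, "dy": 0.7, "dz": -0.2, "wx": 0, "wy": 0, "wz": 0, "fingers": -0.38}
    - {"dx": 0, "dy": 1.4, "dz": -0.2, "wx": 0, "wy": 0, "wz": 0, "fingers": -0.38}

```text
time_s: 4.65
ee_pos: [0.5139, 0.0949, 0.0858]
eef_rot: [-0.707, -0.0, 0.0, 0.707]
contact_force: [-0.2, 0.1, -0.2]
opening: 0.0585
```

>>> apply_moves:
  rows:
    - {"dx": 0, "dy": 0.8, "dz": 0, "wx": 0, "wy": 0, "wz": 0, "fingers": -0.38}
    - {"dx": 0, "dy": 0.8, "dz": 0, "wx": 0, "wy": 0, "wz": 0, "fingers": -0.38}
    - {"dx": 0, "dy": 0.8, "dz": 0, "wx": 0, "wy": 0, "wz": 0, "fingers": 0.2}
    - {"dx": 0, "dy": 0.8, "dz": 0, "wx": 0, "wy": 0, "wz": 0, "fingers": 0.2}
    - {"dx": 0, "dy": 0.8, "dz": 0, "wx": 0, "wy": 0, "wz": 0, "fingers": 0.2}

```text
time_s: 5.28
ee_pos: [0.5144, 0.095, 0.0788]
eef_rot: [-0.707, -0.001, 0.0, 0.707]
contact_force: [-0.1, 0.1, 4.0]
opening: 0.0425
```

>>> apply_moves:
  rows:
    - {"dx": 0, "dy": -1, "dz": 0, "wx": 0, "wy": 0, "wz": 0, "fingers": 0.2}
    - {"dx": 0, "dy": -3, "dz": 0, "wx": 0, "wy": 0, "wz": 0, "fingers": 0.2}
    - {"dx": 0, "dy": -6, "dz": 0, "wx": 0, "wy": 0, "wz": 0, "fingers": 0.2}
    - {"dx": 0, "dy": -10, "dz": 0, "wx": 0, "wy": 0, "wz": 0, "fingers": 0.2}
    - {"dx": 0, "dy": -13, "dz": 0, "wx": 0, "wy": 0, "wz": 0, "fingers": 0.2}
    - {"dx": 0, "dy": -13, "dz": 0, "wx": 0, "wy": 0, "wz": 0, "fingers": 0.2}

```text
time_s: 6.02
ee_pos: [0.5151, 0.0951, 0.2107]
eef_rot: [-0.707, -0.002, -0.001, 0.707]
contact_force: [0.4, 0.0, -2.5]
opening: 0.0425
```

```bash
python3 - <<'E'
from h import *
st,im=shot("wrist","w6");_,s=shot("scene","s6");print(st["opening"],st["ee_pos"],st["contact_force"])
a=s[60:260,200:440]
o=np.zeros((384,800,3),np.uint8);o[:,:320]=cv2.resize(im,(320,240),interpolation=3)[0:240].repeat(1,0) if 0 else cv2.copyMakeBorder(cv2.resize(im,(320,240)),0,144,0,0,0);o[:,320:780]=cv2.resize(a,(460,384),interpolation=3);cv2.imwrite("pics/c6.png",o)
p=camera_params("scene");X=np.array(p["R"])@st["ee_pos"]+p["t"];u=np.array([p["fx"]*X[0]/X[2]+p["cx"],p["fy"]*X[1]/X[2]+p["cy"]]);print("tcp in crop",(u-[200,60])*1.917+[320,0])
E
```

```text
0.0425148109637155 [0.51514096 0.09511067 0.21065304] [ 0.38983081  0.01459987 -2.48510389]
tcp in crop [526.25576629 172.48578036]
```

View pics/c6.png

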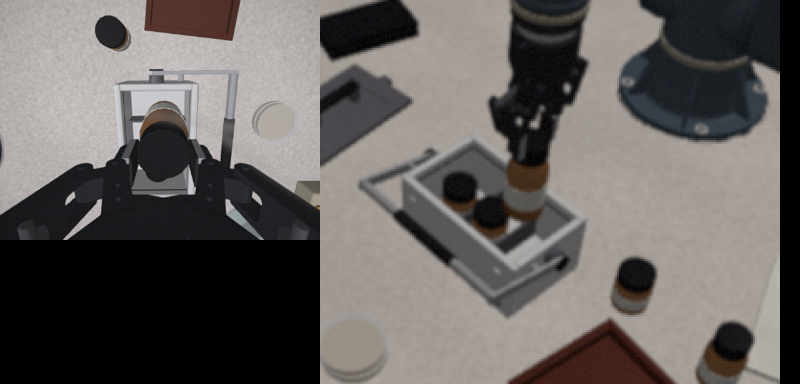

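>>> apply_moves:
  rows:
    - {"dx": 1, "dy": 0, "dz": 3, "wx": 0, "wy": 0, "wz": 0, "fingers": 0.2}
    - {"dx": 3, "dy": 0, "dz": 8, "wx": 0, "wy": 0, "wz": 0, "fingers": 0.2}
    - {"dx": 4.5, "dy": 0, "dz": 13.5, "wx": 0, "wy": 0, "wz": 0, "fingers": 0.2}
    - {"dx": 6, "dy": 0, "dz": 18.5, "wx": 0, "wy": 0, "wz": 0, "fingers": 0.2}
    - {"dx": 6, "dy": 2, "dz": 21.5, "wx": 0, "wy": 0, "wz": 0, "fingers": 0.2}
    - {"dx": 6, "dy": 6, "dz": 21.5, "wx": 0, "wy": 0, "wz": 0, "fingers": 0.2}
    - {"dx": 6, "dy": 10, "dz": 21.5, "wx": 0, "wy": 0, "wz": 0, "fingers": 0.2}
    - {"dx": 6, "dy": 12, "dz": 21.5, "wx": 0, "wy": 0, "wz": 0, "fingers": 0.2}

```text
time_s: 7.12
ee_pos: [0.5714, 0.3089, 0.0838]
eef_rot: [0.708, -0.002, -0.002, -0.706]
contact_force: [-0.4, -0.0, -2.5]
opening: 0.0426
```

>>> apply_moves:
  rows:
    - {"dx": 0, "dy": 0.8, "dz": 0, "wx": 0, "wy": 0, "wz": 0, "fingers": 0.2}
    - {"dx": 0, "dy": 1.3, "dz": 0, "wx": 0, "wy": 0, "wz": 0, "fingers": 0.2}
    - {"dx": 0, "dy": 1.6, "dz": 0, "wx": 0, "wy": 0, "wz": 0, "fingers": 0.2}
    - {"dx": 0, "dy": 1.8, "dz": 0, "wx": 0, "wy": 0, "wz": 0, "fingers": 0.2}

```text
time_s: 7.62
ee_pos: [0.5742, 0.3101, 0.071]
eef_rot: [-0.707, -0.001, -0.0, 0.707]
contact_force: [0.1, 0.4, -1.7]
opening: 0.0428
```

>>> apply_moves:
  rows:
    - {"dx": 0, "dy": 0.1, "dz": 0, "wx": 0, "wy": 0, "wz": 0, "fingers": 0.2}
    - {"dx": 0, "dy": 0.2, "dz": 0, "wx": 0, "wy": 0, "wz": 0, "fingers": 0.2}

```text
time_s: 7.88
ee_pos: [0.5741, 0.3101, 0.0689]
eef_rot: [-0.707, -0.001, 0.0, 0.707]
contact_force: [-0.0, -0.7, 5.7]
opening: 0.0423
```

>>> apply_moves:
  rows:
    - {"dx": 0, "dy": 0, "dz": 0, "wx": 0, "wy": 0, "wz": 0, "fingers": -0.5}
    - {"dx": 0, "dy": 0, "dz": 0, "wx": 0, "wy": 0, "wz": 0, "fingers": -0.5}
    - {"dx": 0, "dy": 0, "dz": 0, "wx": 0, "wy": 0, "wz": 0, "fingers": -0.5}
    - {"dx": 0, "dy": -4, "dz": 0, "wx": 0, "wy": 0, "wz": 0, "fingers": -0.5}
    - {"dx": 0, "dy": -9, "dz": 0, "wx": 0, "wy": 0, "wz": 0, "fingers": -0.5}
    - {"dx": -5, "dy": -11, "dz": -3, "wx": 0, "wy": 0, "wz": 0, "fingers": -0.5}
    - {"dx": -10, "dy": -11, "dz": -6, "wx": 0, "wy": 0, "wz": 0, "fingers": -0.5}
    - {"dx": -14.7, "dy": -9, "dz": -8.7, "wx": 0, "wy": 0, "wz": 0, "fingers": -0.5}

```text
time_s: 8.88
ee_pos: [0.4264, 0.2224, 0.1596]
eef_rot: [-0.706, -0.001, -0.001, 0.708]
contact_force: [-0.0, 0.7, 0.3]
opening: 0.0642
```

>>> apply_moves:
  rows:
    - {"dx": 0, "dy": 0, "dz": 0, "wx": 0, "wy": 0, "wz": 0, "fingers": -0.5}
    - {"dx": 0, "dy": 0, "dz": 0, "wx": 0, "wy": 0, "wz": 0, "fingers": -0.5}

```text
time_s: 9.12
ee_pos: [0.4277, 0.2233, 0.1592]
eef_rot: [-0.707, -0.001, -0.0, 0.707]
contact_force: [1.0, -0.3, 0.0]
opening: 0.0643
```

```bash
python3 - <<'E'
from h import *
st,im=shot("wrist","w7");_,t=shot("top","t7");print(st["opening"],st["ee_pos"],st["contact_force"])
m=im.max(2)<50
for b in blobs(m[:215],200):print(b,ray("wrist",b[0],.066,st).round(4))
d=cv2.connectedComponentsWithStats((t.max(2)<42)[150:270,120:300].astype(np.uint8))
for c,a in zip(d[3],d[2]):
    if 80<a[4]<400:print("top",(c+[120,150]).round(1),a,ray("top",c+[120,150],.12).round(3))
E
```

```text
0.0643239502951506 [0.42774265 0.22326168 0.1592455 ] [ 0.98341994 -0.32168738  0.00793643]
([265.7, 13.5], [239, 0, 55, 33, 1393]) [0.4304 0.3728 0.066 ]
([408.4, 22.5], [338, 12, 145, 23, 780]) [0.5557 0.3659 0.066 ]
([450.9, 82.0], [413, 52, 76, 63, 3390]) [0.6018 0.317  0.066 ]
([253.8, 165.2], [234, 152, 43, 25, 665]) [0.4192 0.239  0.066 ]
top [251.8 174.3] [115  23  36   4 117] [0.628 0.031 0.12 ]
top [156. 194.] [ 28  37  17  15 206] [0.577 0.306 0.12 ]
top [275.7 215.9] [149  59  14  14 154] [ 0.507 -0.035  0.12 ]
top [254.3 216.8] [127  60  15  14 156] [0.505 0.026 0.12 ]
```

```bash
python3 - <<'E'
from h import *
st=get_state();im=cv2.imread("pics/w7.png")
for th in(55,65,75):
    for b in blobs((im.max(2)<th)[100:214,200:320],200,(200,100)):print(th,b)
cv2.imwrite("pics/c7.png",cv2.resize(im[100:260,170:350],None,fx=2.5,fy=2.5))
E
```

```text
55 ([256.7, 165.7], [34, 52, 47, 27, 896])
65 ([257.1, 167.2], [33, 51, 48, 32, 1113])
75 ([255.6, 174.3], [33, 51, 48, 50, 1718])
```

View pics/c7.png

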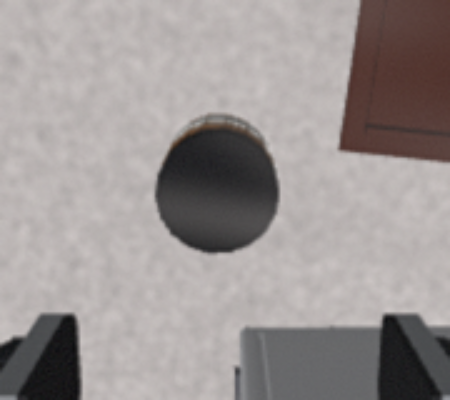

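The cap centre sits at about (257,178) in the wrist view, between the open jaws. I'll go down and grip.

>>> apply_moves:
  rows:
    - {"dx": -0.3, "dy": 4, "dz": 0.1, "wx": 0, "wy": 0, "wz": 0, "fingers": -0.5}
    - {"dx": -0.3, "dy": 9, "dz": 0.1, "wx": 0, "wy": 0, "wz": 0, "fingers": -0.5}
    - {"dx": -0.3, "dy": 13, "dz": 0.1, "wx": 0, "wy": 0, "wz": 0, "fingers": -0.5}
    - {"dx": -0.3, "dy": 14.3, "dz": 0.1, "wx": 0, "wy": 0, "wz": 0, "fingers": -0.5}
    - {"dx": -0.3, "dy": 14.3, "dz": 0.1, "wx": 0, "wy": 0, "wz": 0, "fingers": -0.5}
    - {"dx": -0.3, "dy": 14.3, "dz": 0.1, "wx": 0, "wy": 0, "wz": 0, "fingers": 0.1}
    - {"dx": -0.3, "dy": 14.3, "dz": 0.1, "wx": 0, "wy": 0, "wz": 0, "fingers": 0.1}
    - {"dx": -0.3, "dy": 14.3, "dz": 0.1, "wx": 0, "wy": 0, "wz": 0, "fingers": 0.1}

```text
time_s: 10.22
ee_pos: [0.4252, 0.2246, 0.0173]
eef_rot: [-0.706, -0.001, -0.001, 0.708]
contact_force: [-1.8, 0.3, 7.6]
opening: 0.0476
```

>>> apply_moves:
  rows:
    - {"dx": 0, "dy": -2, "dz": 0, "wx": 0, "wy": 0, "wz": 0, "fingers": 0.1}
    - {"dx": 0, "dy": -7, "dz": 0, "wx": 0, "wy": 0, "wz": 0, "fingers": 0.1}
    - {"dx": 0, "dy": -12, "dz": 0, "wx": 0, "wy": 0, "wz": 0, "fingers": 0.1}
    - {"dx": 1, "dy": -15, "dz": -1, "wx": 0, "wy": 0, "wz": 0, "fingers": 0.1}
    - {"dx": 4, "dy": -15, "dz": -6, "wx": 0, "wy": 0, "wz": 0, "fingers": 0.1}
    - {"dx": 6.5, "dy": -15, "dz": -10.5, "wx": 0, "wy": 0, "wz": 0, "fingers": 0.1}
    - {"dx": 7.9, "dy": -15, "dz": -12.8, "wx": 0, "wy": 0, "wz": 0, "fingers": 0.1}
    - {"dx": 7.9, "dy": -15, "dz": -12.8, "wx": 0, "wy": 0, "wz": 0, "fingers": 0.1}

```text
time_s: 11.22
ee_pos: [0.5041, 0.0944, 0.1662]
eef_rot: [-0.707, 0.0, -0.001, 0.707]
contact_force: [-0.6, -0.5, -1.8]
opening: 0.0479
```

```bash
python3 - <<'E'
from h import *
st,im=shot("wrist","w8");g=cv2.cvtColor(im,6).astype(int);print(st["opening"],st["ee_pos"],st["contact_force"])
cv2.imwrite("pics/c8.png",cv2.resize(im[60:330,110:390],None,fx=2,fy=2))
E
```

```text
0.04787463421875452 [0.50410646 0.09441987 0.16622399] [-0.61752793 -0.47904971 -1.80639765]
```

View pics/c8.png

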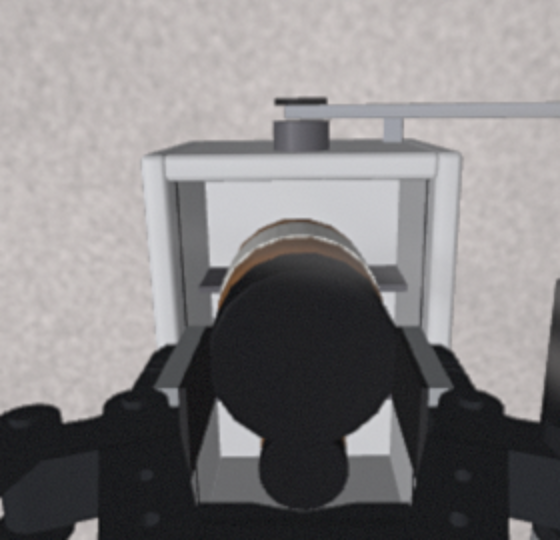

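The jar is held upright over the free place. The cooler's far inner rim edge is at about row 150, between columns 194 and 328, with the outer edges near columns 182 and 341.

```bash
python3 - <<'E'
from h import *
st=get_state();g=cv2.cvtColor(cv2.imread("pics/w8.png"),6).astype(int)
for c in(215,300):print(c,g[125:160,c].tolist())
for r in(175,200):print(r,g[r,175:210].tolist(),g[r,315:345].tolist())
for u in((261,150),(261,137),(194,150),(328.5,150)):print(u,ray("wrist",u,.106,st).round(4))
print(ray("wrist",(261,199),.054,st))
E
```

```text
215 [189, 188, 192, 196, 197, 144, 106, 107, 108, 107, 107, 106, 147, 176, 192, 205, 206, 205, 203, 202, 202, 202, 201, 189, 175, 155, 193, 206, 205, 204, 206, 205, 205, 206, 204]
300 [199, 196, 193, 191, 154, 120, 110, 110, 111, 111, 109, 139, 171, 188, 203, 205, 203, 203, 203, 203, 201, 203, 191, 180, 162, 191, 204, 204, 201, 201, 203, 202, 202, 201, 202]
175 [186, 186, 187, 193, 195, 193, 187, 186, 185, 202, 210, 211, 207, 203, 202, 202, 199, 195, 175, 149, 126, 113, 111, 106, 76, 85, 113, 111, 111, 111, 111, 109, 112, 110, 109] [148, 148, 146, 148, 148, 148, 135, 85, 126, 146, 150, 176, 201, 202, 204, 205, 203, 202, 201, 197, 198, 194, 170, 153, 171, 192, 193, 191, 191, 191]
200 [194, 194, 191, 193, 193, 192, 190, 188, 189, 181, 169, 202, 212, 210, 207, 206, 202, 200, 200, 196, 176, 146, 120, 104, 106, 94, 56, 88, 104, 105, 105, 105, 104, 105, 106] [149, 149, 149, 148, 150, 137, 108, 149, 149, 155, 180, 193, 195, 196, 195, 194, 192, 192, 192, 192, 182, 158, 159, 181, 180, 182, 183, 185, 182, 182]
(261, 150) [0.502  0.1304 0.106 ]
(261, 137) [0.502  0.1415 0.106 ]
(194, 150) [0.4442 0.1304 0.106 ]
(328.5, 150) [0.5603 0.1303 0.106 ]
[0.50188168 0.06982484 0.054     ]
```

>>> apply_moves:
  rows:
    - {"dx": -0.2, "dy": 0, "dz": 0.25, "wx": 0, "wy": 0, "wz": 0, "fingers": 0.1}
    - {"dx": -0.2, "dy": 3, "dz": 0.25, "wx": 0, "wy": 0, "wz": 0, "fingers": 0.1}
    - {"dx": -0.2, "dy": 6, "dz": 0.25, "wx": 0, "wy": 0, "wz": 0, "fingers": 0.1}
    - {"dx": -0.2, "dy": 9, "dz": 0.25, "wx": 0, "wy": 0, "wz": 0, "fingers": 0.1}
    - {"dx": -0.2, "dy": 11.5, "dz": 0.25, "wx": 0, "wy": 0, "wz": 0, "fingers": 0.1}
    - {"dx": -0.2, "dy": 12.6, "dz": 0.25, "wx": 0, "wy": 0, "wz": 0, "fingers": 0.1}
    - {"dx": -0.2, "dy": 12.9, "dz": 0.25, "wx": 0, "wy": 0, "wz": 0, "fingers": 0.1}
    - {"dx": -0.2, "dy": 13.1, "dz": 0.25, "wx": 0, "wy": 0, "wz": 0, "fingers": 0.1}

```text
time_s: 12.28
ee_pos: [0.5016, 0.0988, 0.0351]
eef_rot: [-0.707, -0.001, 0.0, 0.707]
contact_force: [0.7, 0.2, -1.0]
opening: 0.0482
```

>>> apply_moves:
  rows:
    - {"dx": 0, "dy": 0.2, "dz": 0, "wx": 0, "wy": 0, "wz": 0, "fingers": 0.1}
    - {"dx": 0, "dy": 0.4, "dz": 0, "wx": 0, "wy": 0, "wz": 0, "fingers": 0.1}

```text
time_s: 12.52
ee_pos: [0.5015, 0.0985, 0.0312]
eef_rot: [-0.707, -0.001, -0.0, 0.707]
contact_force: [-6.7, -0.1, 23.9]
opening: 0.0478
```

>>> apply_moves:
  rows:
    - {"dx": 0, "dy": -0.2, "dz": 0, "wx": 0, "wy": 0, "wz": 0, "fingers": -0.4}
    - {"dx": 0, "dy": -0.2, "dz": 0, "wx": 0, "wy": 0, "wz": 0, "fingers": -0.4}
    - {"dx": 0, "dy": -0.2, "dz": 0, "wx": 0, "wy": 0, "wz": 0, "fingers": -0.4}
    - {"dx": 0, "dy": -3, "dz": 0, "wx": 0, "wy": 0, "wz": 0, "fingers": -0.4}
    - {"dx": 0, "dy": -8, "dz": 0, "wx": 0, "wy": 0, "wz": 0, "fingers": -0.4}
    - {"dx": 0, "dy": -14, "dz": 0, "wx": 0, "wy": 0, "wz": 0, "fingers": -0.4}
    - {"dx": 0, "dy": -17, "dz": 0, "wx": 0, "wy": 0, "wz": 0, "fingers": -0.4}
    - {"dx": 0, "dy": -17, "dz": 0, "wx": 0, "wy": 0, "wz": 0, "fingers": -0.4}

```text
time_s: 13.52
ee_pos: [0.5024, 0.0987, 0.2028]
eef_rot: [-0.707, -0.002, -0.001, 0.707]
contact_force: [-0.3, -0.6, -0.5]
opening: 0.0598
```

>>> apply_moves:
  rows:
    - {"dx": 1.2, "dy": 0, "dz": -43, "wx": 0, "wy": 1.45, "wz": 0, "fingers": 0}
    - {"dx": 1.2, "dy": 0, "dz": -43, "wx": 0, "wy": 1.45, "wz": 0, "fingers": 0}
    - {"dx": 1.2, "dy": 0, "dz": -43, "wx": 0, "wy": 1.45, "wz": 0, "fingers": 0}
    - {"dx": 1.2, "dy": 0, "dz": -43, "wx": 0, "wy": 1.45, "wz": 0, "fingers": 0}
    - {"dx": 1.2, "dy": 0, "dz": -43, "wx": 0, "wy": 1.45, "wz": 0, "fingers": 0}
    - {"dx": 1.2, "dy": 0, "dz": -43, "wx": 0, "wy": 1.45, "wz": 0, "fingers": 0}
    - {"dx": 1.2, "dy": 0, "dz": -43, "wx": 0, "wy": 1.45, "wz": 0, "fingers": 0}
    - {"dx": 1.2, "dy": 0, "dz": -43, "wx": 0, "wy": 1.45, "wz": 0, "fingers": 0}

```text
time_s: 14.52
ee_pos: [0.5124, -0.3351, 0.1978]
eef_rot: [0.528, -0.472, 0.47, -0.527]
contact_force: [-0.5, 1.1, -0.4]
opening: 0.0429
```

```bash
python3 - <<'E'
from h import *
st,im=shot("wrist","w9");_,t=shot("top","t9");print(st["ee_pos"].round(4),st["eef_rot"].round(3),st["joint_positions"].round(2))
for b in blobs((t.max(2)<42)[190:260,205:305],60,(205,190)):print("top",b,ray("top",b[0],.08).round(4))
m=im.max(2)<45
for b in blobs(m,300):print("w",b,ray("wrist",b[0],.06,st).round(4))
E
```

```text
[ 0.5124 -0.3351  0.1978] [ 0.528 -0.472  0.47  -0.527] [-0.58  0.39  0.23  1.41 -0.    2.45]
top ([275.7, 215.8], [64, 19, 15, 14, 160]) [ 0.5065 -0.0366  0.08  ]
top ([254.4, 216.9], [43, 20, 14, 14, 157]) [0.5047 0.0262 0.08  ]
top ([229.7, 218.6], [17, 22, 16, 14, 174]) [0.5014 0.099  0.08  ]
w ([257.1, 151.2], [250, 127, 15, 52, 708]) [ 0.5343 -0.3281  0.06  ]
w ([44.4, 158.1], [36, 148, 18, 21, 322]) [ 0.4991 -0.0859  0.06  ]
w ([215.1, 254.6], [206, 223, 16, 73, 598]) [ 0.3981 -0.2893  0.06  ]
w ([307.4, 254.2], [301, 223, 16, 73, 624]) [ 0.4117 -0.4054  0.06  ]
w ([260.6, 331.0], [0, 232, 512, 152, 42862]) [ 0.2885 -0.3596  0.06  ]
```

```bash
python3 - <<'E'
from h import *
st=get_state();im=cv2.imread("pics/w9.png");g=cv2.cvtColor(im,6).astype(int)
for r in range(60,260,12):
    x=g[r,150:370];print(r,x[::5].tolist())
p=camera_params("wrist");T=np.array(p["tool_from_camera"]);Q=Ro.from_quat(st["eef_rot"]).as_matrix()
print("tool yaw",np.arctan2(Q[1,0],Q[0,0]))
def proj(X):
    c=T[:3,:3].T@(Q.T@(np.array(X)-st["ee_pos"])-T[:3,3]);return np.array([p["fx"]*c[0]/c[2]+p["cx"],p["fy"]*c[1]/c[2]+p["cy"]]).round(1)
d=np.array([.993,.119,0]);c=np.array([.5142,-.33,.06])
print(proj(c-d*.05),proj(c),proj(c+d*.05))
E
```

```text
60 [178, 174, 170, 179, 173, 185, 176, 183, 177, 178, 188, 178, 178, 172, 183, 182, 178, 178, 182, 170, 183, 183, 185, 177, 180, 176, 181, 172, 179, 178, 174, 176, 177, 175, 170, 174, 177, 176, 178, 182, 176, 172, 168, 174]
72 [173, 175, 177, 185, 177, 181, 180, 177, 176, 180, 172, 133, 133, 137, 129, 133, 121, 128, 127, 131, 94, 95, 95, 99, 118, 119, 115, 114, 119, 117, 111, 110, 115, 166, 168, 184, 182, 166, 174, 173, 174, 172, 177, 180]
84 [168, 178, 180, 179, 184, 181, 179, 176, 174, 171, 86, 96, 95, 95, 95, 95, 95, 95, 94, 96, 95, 94, 93, 95, 97, 97, 95, 96, 97, 97, 96, 96, 98, 127, 186, 175, 182, 177, 180, 178, 178, 176, 182, 180]
96 [173, 184, 181, 174, 185, 178, 184, 184, 182, 180, 125, 95, 97, 96, 96, 94, 95, 96, 95, 97, 97, 96, 95, 95, 97, 96, 97, 98, 97, 98, 100, 100, 102, 164, 180, 182, 176, 178, 175, 174, 177, 178, 175, 179]
108 [176, 172, 178, 178, 176, 178, 185, 178, 178, 184, 179, 97, 98, 95, 97, 96, 95, 95, 97, 93, 93, 95, 96, 93, 95, 95, 95, 96, 96, 96, 99, 101, 100, 179, 176, 178, 179, 175, 178, 176, 178, 172, 178, 173]
120 [175, 183, 186, 178, 179, 176, 187, 185, 
[... 1818 characters left out ...]
0, 177, 178, 183]
228 [183, 175, 182, 184, 179, 185, 184, 185, 185, 176, 184, 151, 77, 61, 19, 102, 101, 101, 101, 100, 100, 98, 100, 99, 99, 98, 96, 97, 96, 94, 89, 21, 75, 73, 179, 180, 181, 186, 181, 180, 178, 179, 175, 180]
240 [183, 184, 186, 185, 183, 182, 183, 180, 54, 34, 74, 75, 70, 22, 23, 103, 102, 101, 102, 102, 98, 101, 99, 100, 99, 99, 97, 98, 97, 97, 73, 24, 20, 77, 78, 31, 32, 189, 60, 30, 22, 24, 31, 120]
252 [181, 181, 179, 188, 182, 172, 187, 19, 24, 76, 81, 75, 22, 24, 18, 186, 186, 181, 183, 181, 185, 170, 171, 185, 179, 177, 191, 184, 183, 177, 100, 17, 24, 23, 77, 82, 25, 25, 22, 21, 32, 31, 34, 30]
tool yaw -1.4523518664238795
[259.5 209.4] [259.4 168.9] [259.2 124.8]
```

The bar runs vertically at columns 249–266, rows 124–210, matching the predicted position to about 2 mm. I'll go down onto it.

>>> apply_moves:
  rows:
    - {"dx": -0.7, "dy": 5, "dz": 0.2, "wx": 0, "wy": 0, "wz": 0, "fingers": 0}
    - {"dx": -0.7, "dy": 10, "dz": 0.2, "wx": 0, "wy": 0, "wz": 0, "fingers": 0}
    - {"dx": -0.7, "dy": 14, "dz": 0.2, "wx": 0, "wy": 0, "wz": 0, "fingers": 0}
    - {"dx": -0.7, "dy": 16.5, "dz": 0.2, "wx": 0, "wy": 0, "wz": 0, "fingers": 0}
    - {"dx": -0.7, "dy": 17.5, "dz": 0.2, "wx": 0, "wy": 0, "wz": 0, "fingers": 0}
    - {"dx": -0.7, "dy": 18, "dz": 0.2, "wx": 0, "wy": 0, "wz": 0, "fingers": 0}
    - {"dx": -0.7, "dy": 18.5, "dz": 0.2, "wx": 0, "wy": 0, "wz": 0, "fingers": 0}
    - {"dx": -0.7, "dy": 18.5, "dz": 0.2, "wx": 0, "wy": 0, "wz": 0, "fingers": 0}

```text
time_s: 15.62
ee_pos: [0.5148, -0.3245, 0.0158]
eef_rot: [-0.53, 0.468, -0.469, 0.53]
contact_force: [-0.1, -0.8, 0.4]
opening: 0.0428
```

>>> apply_moves:
  rows:
    - {"dx": 0.35, "dy": 0.4, "dz": 0, "wx": 0, "wy": 0, "wz": 0, "fingers": 0}
    - {"dx": 0.35, "dy": 0.9, "dz": 0, "wx": 0, "wy": 0, "wz": 0, "fingers": 0}
    - {"dx": 0.35, "dy": 0.9, "dz": 0, "wx": 0, "wy": 0, "wz": 0, "fingers": 0.9}
    - {"dx": 0.35, "dy": 0.9, "dz": 0, "wx": 0, "wy": 0, "wz": 0, "fingers": 0.9}
    - {"dx": 0.35, "dy": 0.9, "dz": 0, "wx": 0, "wy": 0, "wz": 0, "fingers": 0.9}
    - {"dx": 0.35, "dy": 0.9, "dz": 0, "wx": 0, "wy": 0, "wz": 0, "fingers": 0.9}

```text
time_s: 16.38
ee_pos: [0.515, -0.3279, 0.0065]
eef_rot: [0.53, -0.469, 0.469, -0.529]
contact_force: [-0.2, -0.7, 1.3]
opening: 0.0163
```

>>> apply_moves:
  rows:
    - {"dx": 0, "dy": -1, "dz": 0, "wx": 0, "wy": 0, "wz": 0, "fingers": 0.9}
    - {"dx": -0.2, "dy": -4, "dz": -2, "wx": 0, "wy": 0, "wz": 0, "fingers": 0.9}
    - {"dx": -0.6, "dy": -9, "dz": -5, "wx": 0, "wy": 0, "wz": 0, "fingers": 0.9}
    - {"dx": -0.6, "dy": -13, "dz": -5, "wx": 0, "wy": 0, "wz": 0, "fingers": 0.9}
    - {"dx": -0.6, "dy": -16.5, "dz": -5, "wx": 0, "wy": 0, "wz": 0, "fingers": 0.9}
    - {"dx": -0.6, "dy": -16.5, "dz": -5, "wx": 0, "wy": 0, "wz": 0, "fingers": 0.9}

```text
time_s: 17.12
ee_pos: [0.4659, -0.3289, 0.1746]
eef_rot: [-0.529, 0.467, -0.471, 0.53]
contact_force: [0.4, -0.1, -3.0]
opening: 0.0166
```

```bash
python3 - <<'E'
from h import *
g=cv2.cvtColor(cv2.imread("pics/w1.png"),6).astype(float)
st={"ee_pos":np.array([.4945,.0416,.2571]),"eef_rot":[7.072e-01,1e-4,-8e-4,-7.07e-01]}
# inner rim edges: left dark line drop below 150 after rim (left wall), in rows 100..230
L=[];
for r in range(100,232,3):
    row=g[r];i=next(c for c in range(214,240) if row[c]>150 and row[c+1]<=150)
    f=i+(row[i]-150)/(row[i]-row[i+1]);L.append(ray("wrist",(f,r),.106,st)[:2])
L=np.array(L);k=np.polyfit(L[:,1],L[:,0],1);print("left inner edge slope dx/dy",k[0].round(4),"x@y=.03",np.polyval(k,.03).round(4),"res",np.std(L[:,0]-np.polyval(k,L[:,1])).round(4))
Rr=[]
for r in range(100,215,3):
    row=g[r];c=[c for c in range(312,325) if row[c]<=150 and row[c+1]>150]
    if c:
        i=c[-1];Rr.append(ray("wrist",(i+(150-row[i])/(row[i+1]-row[i]),r),.106,st)[:2])
Rr=np.array(Rr);k=np.polyfit(Rr[:,1],Rr[:,0],1);print("right",k.round(4),np.polyval(k,.03).round(4),np.std(Rr[:,0]-np.polyval(k,Rr[:,1])).round(4))
# w8 far inner edge
g=cv2.cvtColor(cv2.imread("pics/w8.png"),6).astype(float);st={"ee_pos":np.array([.5041,.0944,.1662]),"eef_rot":[.707,0,.001,-.707]}
E=[]
for c in range(205,318,3):
    i=144+int(np.argmin(g[144:156,c]));E.append(ray("wrist",(c,i),.106,st)[:2])
E=np.array(E);k=np.polyfit(E[:,0],E[:,1],1);print("far edge dy/dx",k,np.polyval(k,.5025),np.std(E[:,1]-np.polyval(k,E[:,0])))
s=get_state();print(s["ee_pos"],s["eef_rot"],s["opening"],s["contact_force"])
E
```

```text
left inner edge slope dx/dy -0.0103 x@y=.03 0.4453 res 0.0
right [-0.0437  0.5653] 0.564 0.0028
far edge dy/dx [0.01373443 0.12212625] 0.12902780377016482 0.0008025763197423775
[ 0.4659058  -0.32888615  0.17462235] [-0.52921605  0.46679812 -0.47052234  0.52975335] 0.016610653121930375 [ 0.36436196 -0.09952596 -2.97929817]
```

>>> apply_moves:
  rows:
    - {"dx": -4, "dy": 0, "dz": 1, "wx": 0, "wy": -0.18, "wz": 0, "fingers": 0.9}
    - {"dx": -8.5, "dy": 0, "dz": 2, "wx": 0, "wy": -0.36, "wz": 0, "fingers": 0.9}
    - {"dx": -13, "dy": 0, "dz": 3, "wx": 0, "wy": -0.54, "wz": 0, "fingers": 0.9}
    - {"dx": -18, "dy": 0, "dz": 4, "wx": 0, "wy": -0.72, "wz": 0, "fingers": 0.9}
    - {"dx": -23, "dy": 0, "dz": 5, "wx": 0, "wy": -0.9, "wz": 0, "fingers": 0.9}
    - {"dx": -28, "dy": 0, "dz": 6.5, "wx": 0, "wy": -1.08, "wz": 0, "fingers": 0.9}
    - {"dx": -32.5, "dy": 0, "dz": 7.5, "wx": 0, "wy": -1.26, "wz": 0, "fingers": 0.9}
    - {"dx": -35.2, "dy": 0, "dz": 8, "wx": 0, "wy": -1.43, "wz": 0, "fingers": 0.9}

```text
time_s: 18.12
ee_pos: [0.5005, 0.0333, 0.1702]
eef_rot: [-0.707, 0.005, -0.003, 0.707]
contact_force: [0.2, -0.0, -3.3]
opening: 0.0163
```

>>> apply_moves:
  rows:
    - {"dx": 0, "dy": 1, "dz": 0, "wx": 0, "wy": -0.03, "wz": 0, "fingers": 0.9}
    - {"dx": 0, "dy": 2, "dz": 0, "wx": 0, "wy": -0.03, "wz": 0, "fingers": 0.9}
    - {"dx": 0, "dy": 3, "dz": 0, "wx": 0, "wy": -0.03, "wz": 0, "fingers": 0.9}
    - {"dx": 0, "dy": 3, "dz": 0, "wx": 0, "wy": -0.03, "wz": 0, "fingers": 0.9}
    - {"dx": 0, "dy": 3, "dz": 0, "wx": 0, "wy": -0.03, "wz": 0, "fingers": 0.9}

```text
time_s: 18.75
ee_pos: [0.5014, 0.0306, 0.1415]
eef_rot: [-0.707, -0.003, 0.003, 0.707]
contact_force: [-0.4, -0.5, -3.0]
opening: 0.0163
```

```bash
python3 - <<'E'
from h import *
st,im=shot("wrist","w10");_,t=shot("top","t10");_,s=shot("scene","s10");Q=Ro.from_quat(st["eef_rot"]).as_matrix();print(st["ee_pos"].round(4),"yaw",np.arctan2(Q[1,0],Q[0,0]).round(4),"tilt",Q[2].round(4),st["contact_force"].round(1))
o=np.zeros((600,800,3),np.uint8);o[:300,:400]=cv2.resize(im,(400,300));o[:300,400:800]=cv2.resize(s[100:265,190:410],(400,300),interpolation=3);o[300:,:480]=cv2.resize(t[160:260,180:340],(480,300),interpolation=3);cv2.imwrite("pics/c10.png",o)
E
```

```text
[0.5014 0.0306 0.1415] yaw 0.0096 tilt [ 1.e-04 -1.e+00  1.e-04] [-0.4 -0.5 -3. ]
```

View pics/c10.png

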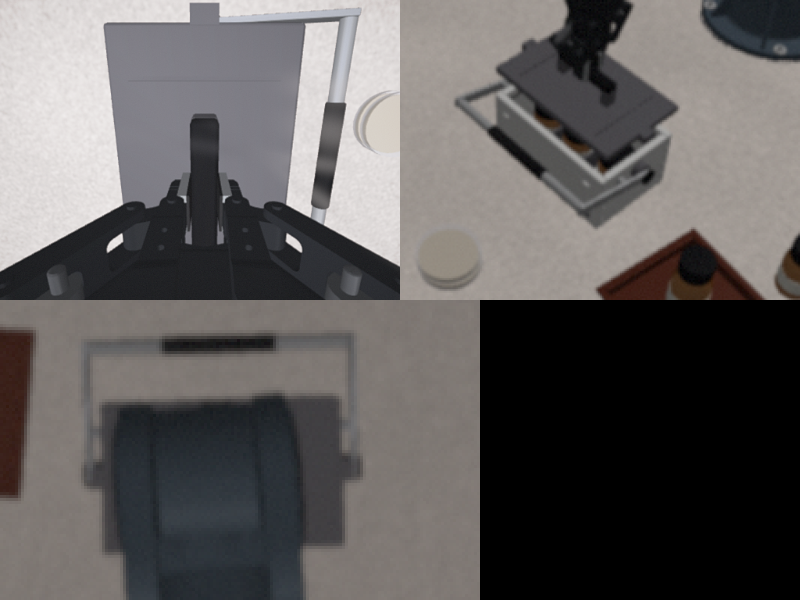

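The lid is held level and lined up over the cooler. Next I'll check numerically where its far corners lie.

```bash
python3 - <<'E'
from h import *
im=cv2.imread("pics/w10.png");g=cv2.cvtColor(im,6).astype(float);st=get_state();z=st["ee_pos"][2]+.0175
for r in(50,90,130):
    b=[c for c in range(110,420) if g[r,c]<150][0]; e=[c for c in range(300,420) if g[r,c]>150][0]
    a,d=ray("wrist",(b,r),z,st),ray("wrist",(e,r),z,st);print(r,b,e,a[:2].round(4),d[:2].round(4),((a+d)/2)[:2].round(4))
for c in(170,200,330,360):
    i=[r for r in range(5,60) if g[r,c]<150][0];print(c,i,ray("wrist",(c,i),z,st)[:2].round(4))
print(z)
E
```

```text
50 135 389 [0.4317 0.1287] [0.5677 0.1301] [0.4997 0.1294]
90 139 385 [0.4318 0.1085] [0.5681 0.1099] [0.4999 0.1092]
130 143 380 [0.4318 0.0868] [0.568  0.0881] [0.4999 0.0875]
170 29 [0.4512 0.139 ]
200 29 [0.467  0.1392]
330 27 [0.5353 0.1408]
360 26 [0.551  0.1414]
0.15929447190133922
```

>>> apply_moves:
  rows:
    - {"dx": 0.25, "dy": 0.5, "dz": 0.05, "wx": 0, "wy": 0, "wz": 0, "fingers": 0.9}
    - {"dx": 0.25, "dy": 1.2, "dz": 0.05, "wx": 0, "wy": 0, "wz": 0, "fingers": 0.9}
    - {"dx": 0.25, "dy": 2, "dz": 0.05, "wx": 0, "wy": 0, "wz": 0, "fingers": 0.9}
    - {"dx": 0.25, "dy": 2.6, "dz": 0.05, "wx": 0, "wy": 0, "wz": 0, "fingers": 0.9}
    - {"dx": 0.25, "dy": 3.0, "dz": 0.05, "wx": 0, "wy": 0, "wz": 0, "fingers": 0.9}
    - {"dx": 0.25, "dy": 3.3, "dz": 0.05, "wx": 0, "wy": 0, "wz": 0, "fingers": 0.9}

```text
time_s: 19.65
ee_pos: [0.5038, 0.0316, 0.1082]
eef_rot: [-0.707, -0.004, 0.004, 0.707]
contact_force: [0.2, -1.1, -2.9]
opening: 0.0164
```

>>> apply_moves:
  rows:
    - {"dx": 0, "dy": 0.2, "dz": 0, "wx": 0, "wy": 0, "wz": 0, "fingers": 0.9}
    - {"dx": 0, "dy": 0.4, "dz": 0, "wx": 0, "wy": 0, "wz": 0, "fingers": 0.9}

```text
time_s: 19.9
ee_pos: [0.5039, 0.0316, 0.1044]
eef_rot: [-0.707, -0.004, 0.004, 0.707]
contact_force: [-0.1, 0.0, -2.9]
opening: 0.0164
```

>>> apply_moves:
  rows:
    - {"dx": 0, "dy": 0.2, "dz": 0, "wx": 0, "wy": 0, "wz": 0, "fingers": 0.9}
    - {"dx": 0, "dy": 0.4, "dz": 0, "wx": 0, "wy": 0, "wz": 0, "fingers": 0.9}

```text
time_s: 20.15
ee_pos: [0.5038, 0.0317, 0.1004]
eef_rot: [-0.707, -0.004, 0.004, 0.707]
contact_force: [-2.3, 1.1, 22.8]
opening: 0.0163
```

>>> apply_moves:
  rows:
    - {"dx": 0, "dy": 0, "dz": 0, "wx": 0, "wy": 0, "wz": 0, "fingers": 0.05}
    - {"dx": 0, "dy": 0, "dz": 0, "wx": 0, "wy": 0, "wz": 0, "fingers": 0.05}
    - {"dx": 0, "dy": 0, "dz": 0, "wx": 0, "wy": 0, "wz": 0, "fingers": 0.05}
    - {"dx": 0, "dy": -3, "dz": 0, "wx": 0, "wy": 0, "wz": 0, "fingers": 0.05}
    - {"dx": 0, "dy": -7, "dz": 0, "wx": 0, "wy": 0, "wz": 0, "fingers": 0.05}
    - {"dx": 5, "dy": -8, "dz": 0, "wx": 0, "wy": 0, "wz": 0, "fingers": 0.05}
    - {"dx": 10, "dy": -8, "dz": 0, "wx": 0, "wy": 0, "wz": 0, "fingers": 0.05}
    - {"dx": 12.4, "dy": -8, "dz": 0, "wx": 0, "wy": 0, "wz": 0, "fingers": 0.05}

```text
time_s: 21.15
ee_pos: [0.63, 0.033, 0.1801]
eef_rot: [-0.707, -0.004, 0.004, 0.707]
contact_force: [-0.4, -0.1, -0.2]
opening: 0.0409
```

>>> apply_moves:
  rows:
    - {"dx": 0, "dy": 0, "dz": 0, "wx": 0, "wy": 0, "wz": 0, "fingers": 0.05}

```text
time_s: 21.28
ee_pos: [0.6289, 0.033, 0.1794]
eef_rot: [-0.707, -0.004, 0.004, 0.707]
contact_force: [-0.2, -0.1, -0.2]
opening: 0.0407
```

```bash
python3 - <<'E'
from h import *
st,im=shot("wrist","w11");_,t=shot("top","t11");print(st["ee_pos"].round(4),st["opening"],st["contact_force"].round(1))
g=im.max(2)
for r in(130,160,190,210):
    print(r,[int(v) for v in g[r,225:300:3]])
for b in blobs((g<75)[:215,200:330],150,(200,0)):print(b,ray("wrist",b[0],.1,st).round(4))
for b in blobs((t.max(2)<42)[160:185,220:290],40,(220,160)):print("top",b,ray("top",b[0],.102).round(4))
E
```

```text
[0.6289 0.033  0.1794] 0.040702766758425275 [-0.2 -0.1 -0.2]
130 [209, 201, 207, 204, 203, 215, 211, 213, 158, 79, 118, 113, 86, 66, 104, 218, 201, 209, 207, 202, 206, 209, 201, 211, 212]
160 [214, 214, 206, 200, 200, 205, 203, 208, 130, 39, 56, 56, 50, 53, 58, 213, 208, 215, 212, 196, 205, 200, 209, 212, 206]
190 [205, 200, 198, 203, 200, 200, 204, 205, 164, 77, 84, 83, 85, 86, 91, 212, 209, 196, 202, 203, 197, 195, 197, 198, 203]
210 [210, 210, 202, 214, 213, 211, 208, 210, 190, 40, 43, 36, 34, 28, 69, 210, 207, 203, 200, 203, 208, 201, 200, 201, 207]
([258.6, 155.3], [50, 130, 18, 52, 899]) [0.6247 0.0605 0.1   ]
([258.1, 203.6], [50, 188, 18, 27, 383]) [0.6246 0.0129 0.1   ]
```

>>> apply_moves:
  rows:
    - {"dx": -0.2, "dy": 4, "dz": 0, "wx": 0, "wy": 0, "wz": 0, "fingers": 0.05}
    - {"dx": -0.2, "dy": 8, "dz": 0, "wx": 0, "wy": 0, "wz": 0, "fingers": 0.05}
    - {"dx": -0.2, "dy": 11, "dz": 0, "wx": 0, "wy": 0, "wz": 0, "fingers": 0.05}
    - {"dx": -0.2, "dy": 12.9, "dz": 0, "wx": 0, "wy": 0, "wz": 0, "fingers": 0.05}
    - {"dx": -0.2, "dy": 12.9, "dz": 0, "wx": 0, "wy": 0, "wz": 0, "fingers": 0.9}
    - {"dx": -0.2, "dy": 12.9, "dz": 0, "wx": 0, "wy": 0, "wz": 0, "fingers": 0.9}
    - {"dx": -0.2, "dy": 12.9, "dz": 0, "wx": 0, "wy": 0, "wz": 0, "fingers": 0.9}
    - {"dx": -0.2, "dy": 12.9, "dz": 0, "wx": 0, "wy": 0, "wz": 0, "fingers": 0.9}

```text
time_s: 22.38
ee_pos: [0.6261, 0.033, 0.0524]
eef_rot: [-0.707, -0.004, 0.003, 0.707]
contact_force: [0.8, -0.7, 0.4]
opening: 0.0163
```

>>> apply_moves:
  rows:
    - {"dx": -0.14, "dy": -1.08, "dz": 0, "wx": 0, "wy": 0, "wz": 0, "fingers": 0.9}
    - {"dx": -0.38, "dy": -2.15, "dz": 0, "wx": 0, "wy": 0, "wz": 0, "fingers": 0.9}
    - {"dx": -0.86, "dy": -3.59, "dz": 0, "wx": 0, "wy": 0, "wz": 0, "fingers": 0.9}
    - {"dx": -1.63, "dy": -5.16, "dz": 0, "wx": 0, "wy": 0, "wz": 0, "fingers": 0.9}
    - {"dx": -2.6, "dy": -6.61, "dz": 0, "wx": 0, "wy": 0, "wz": 0, "fingers": 0.9}
    - {"dx": -3.77, "dy": -7.9, "dz": 0, "wx": 0, "wy": 0, "wz": 0, "fingers": 0.9}

```text
time_s: 23.12
ee_pos: [0.5819, 0.0326, 0.128]
eef_rot: [-0.707, 0.0, 0.008, 0.707]
contact_force: [-15.0, 1.3, -27.6]
opening: 0.0158
```

>>> apply_moves:
  rows:
    - {"dx": 0, "dy": 0, "dz": 0, "wx": 0, "wy": 0, "wz": 0, "fingers": 0.9}
    - {"dx": 0, "dy": 0, "dz": 0, "wx": 0, "wy": 0, "wz": 0, "fingers": 0.9}

```text
time_s: 23.38
ee_pos: [0.5819, 0.0326, 0.128]
eef_rot: [-0.707, 0.0, 0.008, 0.707]
contact_force: [-13.8, 0.4, -17.8]
opening: 0.016
```

```bash
python3 - <<'E'
from h import *
p=camera_params("scene")
st,im=shot("scene","s12");_,t=shot("top","t12");s=get_state();print(s["ee_pos"].round(4),s["eef_rot"].round(3),s["contact_force"].round(1),s["wrist_torque"].round(2))
E
```

```text
[0.5819 0.0326 0.1279] [-0.707  0.     0.008  0.707] [-13.4   0.1 -17.3] [ 0.11  2.41 -0.03]
```

The held bar has bound up in the pads (about 20 N). I'll open the jaws slightly as a cage and push the bar over with the outer finger instead.

>>> apply_moves:
  rows:
    - {"dx": 0, "dy": 0, "dz": 0, "wx": 0, "wy": 0, "wz": 0, "fingers": 0.05}
    - {"dx": 0, "dy": 0, "dz": 0, "wx": 0, "wy": 0, "wz": 0, "fingers": 0.05}
    - {"dx": 0, "dy": 0, "dz": 0, "wx": 0, "wy": 0, "wz": 0, "fingers": 0.05}

```text
time_s: 23.85
ee_pos: [0.589, 0.0326, 0.1316]
eef_rot: [-0.707, -0.005, 0.003, 0.707]
contact_force: [0.5, -1.1, -0.5]
opening: 0.0407
```

>>> apply_moves:
  rows:
    - {"dx": -2.5, "dy": -1.25, "dz": 0, "wx": 0, "wy": 0, "wz": 0, "fingers": 0.05}
    - {"dx": -3.8, "dy": -2.05, "dz": 0, "wx": 0, "wy": 0, "wz": 0, "fingers": 0.05}
    - {"dx": -5.4, "dy": -2.75, "dz": 0, "wx": 0, "wy": 0, "wz": 0, "fingers": 0.05}

```text
time_s: 24.22
ee_pos: [0.5355, 0.032, 0.1595]
eef_rot: [-0.707, -0.005, 0.002, 0.707]
contact_force: [3.7, 1.1, 3.6]
opening: 0.0406
```

>>> apply_moves:
  rows:
    - {"dx": -1.0, "dy": -0.3, "dz": 0, "wx": 0, "wy": 0, "wz": 0, "fingers": 0.05}
    - {"dx": -2.0, "dy": -0.6, "dz": 0, "wx": 0, "wy": 0, "wz": 0, "fingers": 0.05}
    - {"dx": -3.0, "dy": -0.7, "dz": 0, "wx": 0, "wy": 0, "wz": 0, "fingers": 0.05}

```text
time_s: 24.6
ee_pos: [0.5034, 0.0316, 0.1648]
eef_rot: [-0.707, -0.004, 0.004, 0.707]
contact_force: [1.3, -0.8, 2.3]
opening: 0.0406
```

>>> apply_moves:
  rows:
    - {"dx": -0.5, "dy": 0, "dz": 0, "wx": 0, "wy": 0, "wz": 0, "fingers": 0.05}
    - {"dx": -0.9, "dy": 0, "dz": 0, "wx": 0, "wy": 0, "wz": 0, "fingers": 0.05}
    - {"dx": -0.9, "dy": 0, "dz": 0, "wx": 0, "wy": 0, "wz": 0, "fingers": 0.05}

```text
time_s: 24.98
ee_pos: [0.4943, 0.0315, 0.1646]
eef_rot: [-0.707, -0.003, 0.004, 0.707]
contact_force: [-0.6, 0.2, -0.1]
opening: 0.0406
```

>>> apply_moves:
  rows:
    - {"dx": -0.3, "dy": 0, "dz": 0, "wx": 0, "wy": 0, "wz": 0, "fingers": 0.05}
    - {"dx": -0.4, "dy": 0, "dz": 0, "wx": 0, "wy": 0, "wz": 0, "fingers": 0.05}

```text
time_s: 25.22
ee_pos: [0.4927, 0.0315, 0.1648]
eef_rot: [-0.707, -0.005, 0.003, 0.707]
contact_force: [10.8, 0.1, -6.4]
opening: 0.0405
```

>>> apply_moves:
  rows:
    - {"dx": 0.6, "dy": 0, "dz": 0, "wx": 0, "wy": 0, "wz": 0, "fingers": 0.05}
    - {"dx": 1.2, "dy": 0, "dz": 0, "wx": 0, "wy": 0, "wz": 0, "fingers": -0.1}
    - {"dx": 1.2, "dy": 0, "dz": 0, "wx": 0, "wy": 0, "wz": 0, "fingers": -0.1}
    - {"dx": 1.2, "dy": -3, "dz": 0, "wx": 0, "wy": 0, "wz": 0, "fingers": -0.1}
    - {"dx": 1.2, "dy": -7, "dz": 0, "wx": 0, "wy": 0, "wz": 0, "fingers": -0.1}
    - {"dx": 1.2, "dy": -9, "dz": 0, "wx": 0, "wy": 0, "wz": 0, "fingers": -0.1}
    - {"dx": -5, "dy": -9, "dz": -6, "wx": 0, "wy": 0, "wz": 0, "fingers": -0.1}
    - {"dx": -9, "dy": -9, "dz": -12, "wx": 0, "wy": 0, "wz": 0, "fingers": -0.1}

```text
time_s: 26.22
ee_pos: [0.4206, -0.0632, 0.2548]
eef_rot: [0.707, 0.005, -0.005, -0.707]
contact_force: [0.9, -1.1, 1.0]
opening: 0.0471
```

>>> apply_moves:
  rows:
    - {"dx": -4, "dy": 0, "dz": -6, "wx": 0, "wy": 0, "wz": 0, "fingers": -0.1}
    - {"dx": -6, "dy": 0, "dz": -12, "wx": 0, "wy": 0, "wz": 0, "fingers": -0.1}
    - {"dx": -6, "dy": 0, "dz": -18, "wx": 0, "wy": 0, "wz": 0, "fingers": -0.1}
    - {"dx": -6, "dy": 0, "dz": -18, "wx": 0, "wy": 0, "wz": 0, "fingers": -0.1}

```text
time_s: 26.72
ee_pos: [0.3628, -0.2467, 0.2546]
eef_rot: [0.707, 0.002, -0.002, -0.707]
contact_force: [-0.4, -0.3, 0.7]
opening: 0.0471
```

```bash
python3 - <<'E'
from h import *
_,t=shot("top","tf");_,s=shot("scene","sf")
for b in blobs((t.max(2)<46)[160:260,205:305],40,(205,160)):print("top",b,"z.21",ray("top",b[0],.219).round(4),"z.147",ray("top",b[0],.154).round(4))
for b in blobs((t.max(2)<42)[150:270,110:205],60,(110,150)):print("top L",b,ray("top",b[0],.122).round(4))
def P(n,X):
    p=camera_params(n);c=np.array(p["R"])@np.array(X)+p["t"];return np.array([p["fx"]*c[0]/c[2]+p["cx"],p["fy"]*c[1]/c[2]+p["cy"]]).round(1)
for nm in("top","scene"):print(nm,"bar exp",P(nm,(.503,.086,.21)),P(nm,(.503,-.024,.21)),"lid corners exp",[P(nm,(.503+a*.07,.03+b*.112,.118)).tolist() for a in(-1,1) for b in(-1,1)])
for b in blobs((s.max(2)<40)[100:260,200:360],40,(200,100)):print("scene",b)
g=cv2.cvtColor(t,6).astype(int);print(g[185:245:2,240].tolist(),g[228,205:305:3].tolist())
E
```

```text
top ([253.3, 217.0], [29, 54, 40, 7, 252]) z.21 [0.5061 0.0276 0.219 ] z.147 [0.5054 0.0285 0.154 ]
top L ([155.9, 194.0], [38, 37, 17, 15, 210]) [0.577  0.3061 0.122 ]
top L ([135.7, 243.7], [18, 87, 16, 14, 172]) [0.4367 0.3653 0.122 ]
top bar exp [231.5 218.6] [272.6 217.7] lid corners exp [[292.6, 241.3], [214.3, 243.1], [291.4, 192.4], [213.4, 194.2]]
scene bar exp [308.5 145.8] [277.3 122.2] lid corners exp [[280.7, 125.8], [340.5, 171.2], [241.7, 148.7], [300.7, 199.1]]
scene ([291.9, 132.7], [76, 20, 32, 27, 220])
scene ([290.9, 152.0], [76, 38, 31, 31, 311])
scene ([346.3, 245.3], [106, 132, 54, 28, 443])
[121, 120, 119, 116, 83, 61, 62, 61, 62, 61, 60, 62, 62, 61, 58, 31, 18, 22, 48, 62, 62, 62, 62, 61, 61, 63, 64, 64, 80, 110] [118, 122, 118, 108, 62, 63, 61, 62, 61, 62, 63, 61, 62, 61, 61, 61, 61, 61, 63, 61, 62, 62, 63, 62, 61, 60, 61, 62, 63, 72, 118, 116, 113, 117]
```

```bash
python3 -c "
from bench import *
print(job_done(), get_state()['time_s'])"
```

```text
the job is handed in; nothing more can be done
the job is handed in; nothing more can be done
```

The job is done and handed in at about 27 s of robot time. No verdict was reported.

**What I did:** I moved the tall bottle from the cooler's +y place to the spill tray and put the bench jar into the freed place. I then seated the lid and swung the handle up to its stop.

**Last checks** (all by numbers, because my final picture was refused at the 12-picture limit):
- **Tall bottle:** its cap is at about (0.577, 0.306), within 5 mm of the tray centre.
- **Jar:** before the lid went on, its cap was at about (0.501, 0.099), in the freed place.
- **Lid:** it went in without side contact and met a 23 N stop at the expected seated height. In the last top view its edges were within about a pixel of where they should be.
- **Handle:** it pushed against its stop with 11 N. Its bar is within 2 px of the upright position in both fixed cameras; 6° of tilt would show as about 4 px.
- **Other things:** the middle bottle shows at the same pixel as at the start. I did not measure the other bystanders again. The arm is clear of everything.

**What did not go as expected:**
- **First grip:** the first close on the tall bottle caught nothing. The finger tips appeared to sit about 35 mm short of the reported TCP, so I gripped lower from then on.
- **Handle:** gripping the bar bound up at about 20–30 N halfway, so I opened the jaws and pushed it over with one finger.

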